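Make up two microscope kits and put the swapped objectives right

ROBOT

A 7-joint arm with a two-finger parallel gripper is mounted at the origin on the work surface. World frame = base frame: x ahead of the robot, y to its left, z up, the work surface at z = 0. Lengths are in m, angles in rad, forces in N, time in s.
With the tool pointing down it reaches from about 0.425 to 0.95 m from the base axis. Payload 16.7 kg.
Tool frame: the origin (TCP) lies between the finger pads; the fingertips stand 19 mm ahead of it and the grasp point (between the pads) is the TCP; z points along the fingers, y is the direction in which the jaws open and shut (so a half turn about z gives the same grasp; the last joint's range is limited). The gripper opens to 94 mm and grips with 3 to 60 N. Pads are 16 mm wide; open, the fingers measure 119 mm over their backs; the gripper's body (75 mm by 177 mm) begins 78 mm behind the grasp point.
Start: joints at [1.196, 0.426, 0.074, 1.606, -0.034, 1.111, -0.067], TCP at [0.151, -0.658, 0.224] pointing down, gripper open.
Joint ranges: [-2.85, 2.85], [-0.5, 2.14], [-1.23, 1.37], [0.21, 2.46], [-1.02, 4.16], [0.16, 2.05], [-2.73, 2.73]. Speed limits (rad/s): [1.89, 1.89, 2.39, 2.39, 3.01, 3.01, 3.01].

INTERFACE

Orientations are given as a rotation vector (axis times angle).
In Python, from cell import robot gives the robot as it stands. The module is installed in compiled form; this text tells all that it offers.
- The arm moves only by the tool jog_arm, never from a script. Its argument "deltas" is a list of rows, each an object with "rot": the turn, a rotation vector about the tool's x, y, z in rad, a list of three; "slide": the shift along the tool's x, y, z in m, a list of three; "jaw": the opening in per cent of the stroke, from 0 (shut) to 100 (fully open). A call has 1 to 10 rows; each row shifts and turns the commanded pose from where the row before left it, along the tool's axes as they then stand; what a row does not reach is not made up. A row lasts 1/12 s, in which the tool goes at most 41.7 mm and 7.16 degrees, less where a joint would pass 70% of its speed; a pose out of reach is approached as far as the arm can. A call is refused whole if a number of a shift passes 0.0417 or a number of a turn 0.125, either way. A call with a gripper value outside its range is refused whole. The fingers move at their own pace and stop on an object; the grip force is fixed at half the most. Time passes only in rows, so rows that do not move let the fingers close. It gives the time, the measured TCP pose, the force and the opening at its end, in the units of the state.
- robot.state(): the state, without advancing time (a new reading comes with each control period).
- robot.read_camera(name): name is "scene" or "side" or "wrist"; returns (picture, depth): 420x560x3 uint8, blue, green, red; 420x560 float32, m along the optical axis (not along the pixel's ray), 0 where there is no reading.
- robot.camera_info(name): a dict with "mtx" (3x3 intrinsics, pixels), "extrinsics" (4x4, takes a point from world to camera coordinates). Camera axes: x right, y up, looking along -z (the intrinsics and any distortion apply to the point x, -y, -z); pixel columns grow to the right and rows downward; lengths in m; the calibration is good to about 2 mm. A picture is of the moment at which its call begins: read the wrist's pose just before it. camera_info takes no time and is no camera call; for the wrist camera it gives the pose at the moment of the call.
- robot.finish_job(): hands the job in, once; it reports no verdict.
The state is a dict: "t": time; "joints": joint angles; "joint_velocities": joint speeds; "effort": joint torques, N m; "tool_pos": TCP position; "orientation": TCP orientation; "ft_force": force on the tool from outside, world axes, zero at the start; "wrist_torque": the same for the moment, N m; "gripper_width": finger opening in m.
Only numpy, scipy, OpenCV 4.12 (cv2) and the standard library are available. Lean on these libraries where they do the work, as an engineer would, in place of code of your own. Each camera call takes 0.05 s, during which the arm holds its last target.

TASK

Make up the two microscope kits: the yellow tray must hold the brass objective on its small circle, the sample carrier on its large circle and the copper block on its square; the blue tray must hold the black objective on its circle and the filter cube on its square, everything standing upright, centred on its white outline and let go. The two objectives now stand in each other's tray, so park one of them somewhere free (the spare round stand is meant for that) to swap them; never tip or drop an objective. Leave the amber jar and the white bottle where they stand.

Things in the scene. Friction and masses are not known exactly. Their poses are not given: they have to be found in the camera images.
- tray_yellow: Yellow kit tray: fixed flat plate, 230 mm long (its x, pointing away from the robot within 0.3 rad), 90 wide (y), 12 thick, no rim. Origin: centre of its underside; its top, on which things stand, is at z = 12 mm. White outlines on its centre line (y = 0) mark the places: a large circle (52 mm across) at x = -75 mm, a small circle (38 mm across) at x = 0, a square (38 mm) at x = +75 mm. The black objective starts on the small circle; the rest is empty.
- tray_blue: Blue kit tray: fixed flat plate, 160 mm long (its x, pointing away from the robot within 0.3 rad), 90 wide (y), 12 thick, no rim. Origin: centre of its underside; its top, on which things stand, is at z = 12 mm. White outlines on its centre line (y = 0) mark the places: a square (44 mm) at x = -37.5 mm, a circle (38 mm across) at x = +37.5 mm. The brass objective starts on the circle; the square is empty.
- stand: Spare stand: a fixed flat aluminium disc 64 mm in diameter and 12 mm high with a black pad on top, empty at the start. Origin: centre of its underside; its top is at z = 12 mm.
- objective_black: Microscope objective, black with a white band, standing upright, lens end up: a round barrel 30 mm in diameter from 3 mm up to 48 mm above its underside, narrowing to 23 mm at the top, 60 mm tall, about 0.16 kg. Loose. Origin: centre of its underside, z up along the barrel; its yaw does not matter.
- objective_brass: Microscope objective, brass-coloured with a red band, standing upright, lens end up: a round barrel 30 mm in diameter from 3 mm up to 36 mm above its underside, narrowing to 23 mm at the top, 48 mm tall, about 0.16 kg. Loose. Origin: centre of its underside, z up along the barrel; its yaw does not matter.
- sample_carrier: Sample carrier: a violet disc 44 mm in diameter and 10 mm thick with a white upright grip knob in its middle, 16 mm in diameter, reaching from 10 to 34 mm above its underside; 0.07 kg. Loose, on the bench. Origin: centre of its underside, z up; pick it by the knob.
- copper_block: Copper heating block, a copper-coloured cube 30 mm on each side with two small dark bores in its top, about 0.2 kg. Loose, on the bench. Origin: centre of its underside, z up, x and y square to its sides.
- filter_cube: Filter cube, a black cube 36 mm on each side with a round green window on its top and on one side; 0.08 kg. Loose, on the bench. Origin: centre of its underside, z up, x and y square to its sides.
- amber_jar: Amber glass jar with a black cap, 44 mm in diameter, 55 mm tall, loose; not part of the job. Origin: centre of its underside.
- white_bottle: White plastic bottle with a red cap, 34 mm in diameter, 65 mm tall, loose; not part of the job. Origin: centre of its underside.
Not all that is in view belongs to the job. What is shaped like the copper_block but red is not meant.

How it is judged:
At the end, for the whole second after the job is handed in: Brass objective, carrier and copper block on the yellow tray, black objective and filter cube on the blue, each on its place: within 12 mm of the centre along the tray's x and y, flat on the tray, upright within 0.1 rad, at rest. Their yaw is free (x of objective_brass in the frame of tray_yellow between -0.012 and 0.012 m and y of objective_brass in the frame of tray_yellow between -0.012 and 0.012 m and z of objective_brass in the frame of tray_yellow between 0.009 and 0.016 m and angle between each of objective_brass, sample_carrier, copper_block, objective_black, filter_cube's own z axis and vertical below 0.1 rad and linear speed of each of objective_brass, sample_carrier, copper_block, objective_black, filter_cube below 0.02 m/s and angular speed of each of objective_brass, sample_carrier, copper_block, objective_black, filter_cube below 0.2 rad/s and x of sample_carrier in the frame of tray_yellow between -0.087 and -0.063 m and y of sample_carrier in the frame of tray_yellow between -0.012 and 0.012 m and z of sample_carrier in the frame of tray_yellow between 0.009 and 0.016 m and x of copper_block in the frame of tray_yellow between 0.063 and 0.087 m and y of copper_block in the frame of tray_yellow between -0.012 and 0.012 m and z of copper_block in the frame of tray_yellow between 0.009 and 0.016 m and x of objective_black in the frame of tray_blue between 0.0255 and 0.0495 m and y of objective_black in the frame of tray_blue between -0.012 and 0.012 m and z of objective_black in the frame of tray_blue between 0.009 and 0.016 m and x of filter_cube in the frame of tray_blue between -0.0495 and -0.0255 m and y of filter_cube in the frame of tray_blue between -0.012 and 0.012 m and z of filter_cube in the frame of tray_blue between 0.009 and 0.016 m); the robot touches nothing.
It fails at once if an objective is tipped over (angle between any of objective_black, objective_brass's own z axis and vertical above 0.6 rad).
It fails at once if an objective is dropped (falls free from more than about 2 cm) ((linear speed of objective_black above 0.6 m/s and contact force between the fingers and objective_black below 0.05 N) or (linear speed of objective_brass above 0.6 m/s and contact force between the fingers and objective_brass below 0.05 N)).
It fails at once if the amber jar or the white bottle is tipped, or shifted by more than 25 mm (distance of any of amber_jar, white_bottle from where it was at the start of the episode above 0.025 m or angle between any of amber_jar, white_bottle's own z axis and vertical above 0.4 rad).
It also fails if it takes over 115 s, if anything falls off the work surface, if the arm or the gripper's body presses on something with over 40 N, if the wrist force passes 120 N, or if a joint passes its speed limit or range.

## Working session

There is one attempt and no reset: what is moved stays moved. The work goes in short steps, Python scripts to look and compute and a tool call to move; the robot and the scene stay as the last step left them, time stands still between calls to the robot, and variables do not carry over. Pictures are saved under pics/ and viewed, and the job is handed in when it is done.

Besides the shell and the picture viewer there is one more tool, called after ">>>" as name([rows], argument=value, ...), one row to a line, values as JSON. jog_arm: Moves the arm, as the interface text tells. Its arguments: {"type":"object","properties":{"deltas":{"type":"array","items":{"type":"object","properties":{"rot":{"type":"array","items":{"type":"number"}},"slide":{"type":"array","items":{"type":"number"}},"jaw":{"type":"number"}}}}},"required":["deltas"]}

```bash
mkdir -p pics
cat > h.py <<'E'
import numpy as np, cv2
from cell import robot
from scipy.spatial.transform import Rotation as R
def snap(n,f):
    im,d=robot.read_camera(n); ci=robot.camera_info(n); cv2.imwrite('pics/'+f+'.png',im); np.savez('pics/'+f+'.npz',im=im,d=d,K=ci['mtx'],E=ci['extrinsics']); return im,d,ci
def load(f):
    z=np.load('pics/'+f+'.npz'); return z['im'],z['d'],z['K'],z['E']
def cloud(d,K,E):
    h,w=d.shape; u,v=np.meshgrid(np.arange(w),np.arange(h))
    x=(u-K[0,2])/K[0,0]*d; y=(v-K[1,2])/K[1,1]*d
    p=np.stack([x,-y,-d,np.ones_like(d)],-1)
    return (p@np.linalg.inv(E).T)[...,:3]
E
python3 - <<'E'
from h import *
print(robot.state())
for n in ['scene','side','wrist']:
    im,d,ci=snap(n,n+'0'); print(n,ci)
print(robot.state()['t'])
E
```

```text
{'t': 0.0, 'joints': array([ 1.1954942 ,  0.4266956 ,  0.07383765,  1.60657508, -0.03409469,
        1.11081161, -0.06710239]), 'joint_velocities': array([-5.44379088e-04,  7.05053505e-04, -7.69377526e-05, -3.74746387e-04,
        1.39847699e-03, -4.98736155e-04,  4.67909004e-04]), 'effort': array([ 8.35135943e-04, -9.35811353e+01,  3.66751716e+00, -4.54181743e+01,
       -4.87863715e-02,  2.02892994e-02,  9.69720304e-05]), 'tool_pos': array([ 0.15101432, -0.65747906,  0.22381358]), 'orientation': array([-3.12039246e+00, -3.53770674e-01,  3.53330694e-04]), 'ft_force': array([ 0.15929995,  0.61024383, -0.03488744]), 'wrist_torque': array([-0.04153504,  0.0153823 ,  0.01962971]), 'gripper_width': 0.09391586052166317}
scene {'mtx': array([[393.67090087,   0.        , 282.41604014],
       [  0.        , 393.67090087, 214.31844053],
       [  0.        ,   0.        ,   1.        ]]), 'extrinsics': array([[ 0.62524887,  0.78028804,  0.01464292, -0.3378668 ],
       [-0.64130972,  0.50301183,  0.57939705,  0.30477344],
       [ 0.44473103, -0.37165799,  0.81491389, -1.18489576],
       [ 
[... 311 characters left out ...]
38544, -0.40280784,  0.83918968,  0.1735364 ],
       [ 0.5452214 ,  0.63808774,  0.54367055, -1.82431041],
       [ 0.        ,  0.        ,  0.        ,  1.        ]])}
wrist {'mtx': array([[309.98308771,   0.        , 278.92688487],
       [  0.        , 309.98308771, 210.4814048 ],
       [  0.        ,   0.        ,   1.        ]]), 'extrinsics': array([[ 2.24063663e-01, -9.74574114e-01, -8.78080990e-04,
        -6.74868193e-01],
       [ 9.37857511e-01,  2.15866979e-01, -2.71707079e-01,
         2.83068759e-02],
       [ 2.64988235e-01,  6.00561685e-02,  9.62379599e-01,
        -3.92409602e-01],
       [ 0.00000000e+00,  0.00000000e+00,  0.00000000e+00,
         1.00000000e+00]])}
0.15
```

View pics/scene0.png

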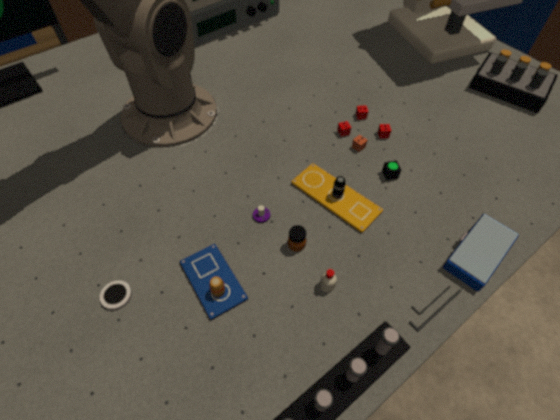

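View pics/side0.png

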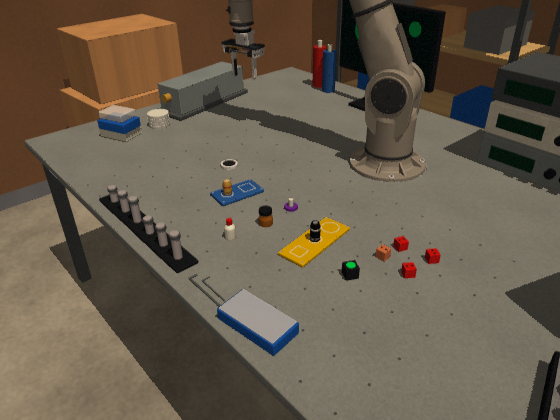

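View pics/wrist0.png

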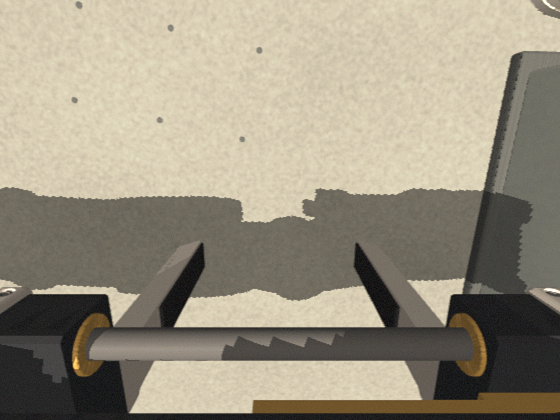

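The scene view shows black objective (339,187), brass objective (217,287), carrier (261,213), filter cube (392,169), stand (115,295), jar (297,238) and bottle (328,282). Copper block candidates are (360,142), which is orange-brown, and the red ones at (345,128), (362,112), (384,130). I choose (360,142) and will check it in a crop.

Run:
```python
from h import *
im,d,K,E=load('scene0')
c=cv2.resize(im[90:200,290:420],None,fx=6,fy=5.4,interpolation=cv2.INTER_CUBIC); cv2.imwrite('pics/cropA.png',c)
P=cloud(d,K,E)
im2,d2,K2,E2=load('side0'); P2=cloud(d2,K2,E2)
hsv=cv2.cvtColor(im,cv2.COLOR_BGR2HSV);hsv2=cv2.cvtColor(im2,cv2.COLOR_BGR2HSV)
def px(K,E,p):
    q=E@np.append(p,1); return K[0,0]*q[0]/-q[2]+K[0,2], K[1,1]*(-q[1])/-q[2]+K[1,2]
for nm,(u,v) in dict(black=(339,187),brass=(217,287),carrier=(261,213),copper=(360,142),r1=(345,128),r2=(362,112),r3=(384,130),filt=(392,169),stand=(115,295),jar=(297,238),bottle=(328,282)).items():
    p=P[v,u]; 
    w=P[v-25:v+26,u-25:u+26].reshape(-1,3)
    m=(np.hypot(*(w[:,:2]-p[:2]).T)<.04)&(w[:,2]>.02 if nm!='stand' else w[:,2]>.006)
    q=w[m]; mm=[]
    w2=P2.reshape(-1,3); m2=(np.hypot(*(w2[:,:2]-p[:2]).T)<.04)&(w2[:,2]>(.02 if nm!='stand' else .006))&(w2[:,2]<.1)
    q2=w2[m2]; a=np.vstack([q,q2])
    print(nm,p.round(3),q.min(0).round(3),q.max(0).round(3),'side',len(q2),q2.min(0).round(3) if len(q2) else '',q2.max(0).round(3) if len(q2) else '', 'mid',((np.percentile(a,1,0)+np.percentile(a,99,0))/2).round(3))
# trays
for nm,lo,hi,L in (('y',(18,120,80),(35,255,255),.23),('b',(100,120,40),(125,255,255),.16)):
  for PP,HH in ((P,hsv),(P2,hsv2)):
    m=(cv2.inRange(HH,lo,hi)>0)&(PP[...,2]<.02)&(PP[...,2]>.005)&(PP[...,0]>.3)&(PP[...,0]<.95)
    q=PP[m]; q=q[np.hypot(*(q[:,:2]-np.median(q[:,:2],0)).T)<L*.6]
    r=cv2.minAreaRect((q[:,:2]*1000).astype(np.float32)); print(nm,len(q),r,q[:,2].mean(), [px(K,E,[r[0][0]/1e3,r[0][1]/1e3,.012])])
```

```text
black [0.555 0.162 0.061] [0.531 0.158 0.02 ] [0.56  0.186 0.074] side 192 [0.531 0.161 0.02 ] [0.563 0.191 0.077] mid [0.548 0.174 0.048]
brass [ 0.59  -0.211  0.056] [ 0.569 -0.223  0.02 ] [ 0.595 -0.193  0.063] side 120 [ 0.568 -0.23   0.02 ] [ 0.597 -0.188  0.064] mid [ 0.583 -0.206  0.042]
carrier [ 0.478 -0.017  0.023] [ 0.465 -0.02   0.02 ] [ 0.48  -0.005  0.036] side 25 [ 0.465 -0.019  0.02 ] [ 0.481 -0.003  0.036] mid [ 0.473 -0.012  0.028]
copper [0.458 0.34  0.029] [0.434 0.329 0.02 ] [0.467 0.363 0.033] side 114 [0.433 0.33  0.02 ] [0.47  0.363 0.035] mid [0.452 0.346 0.027]
r1 [0.391 0.347 0.028] [0.365 0.335 0.02 ] [0.4   0.371 0.032] side 110 [0.364 0.335 0.02 ] [0.403 0.373 0.035] mid [0.383 0.353 0.027]
r2 [0.374 0.431 0.031] [0.345 0.425 0.02 ] [0.385 0.465 0.033] side 121 [0.346 0.427 0.02 ] [0.385 0.467 0.035] mid [0.365 0.446 0.027]
r3 [0.465 0.428 0.029] [0.438 0.419 0.02 ] [0.479 0.458 0.033] side 131 [0.44  0.419 0.02 ] [0.483 0.459 0.035] mid [0.46  0.438 0.027]
filt [0.582 0.33  0.035] [0.552 0.314 0.02 ] [0.599 0.363 0.04 ] side 205 [0.555 0.313 0.02 ] [0.6
[... 562 characters left out ...]
8, 94.21466064453125), 9.00101375579834) 0.0111681516271203 [(np.float64(336.1843541703718), np.float64(194.4238399533774))]
y 1353 ((547.2339477539062, 173.07080078125), (228.2667999267578, 94.31674194335938), 9.855765342712402) 0.012588614239741138 [(np.float64(337.5544202476851), np.float64(195.41229896363106))]
b 1883 ((546.682373046875, -201.52517700195312), (87.9542007446289, 157.591796875), 83.56312561035156) 0.01130247339291534 [(np.float64(212.08361158779456), np.float64(278.7302840258228))]
b 333 ((573.829345703125, -199.12698364257812), (90.39082336425781, 115.05265808105469), 85.33201599121094) 0.012444279624080238 [(np.float64(219.92397852027057), np.float64(287.1224383092953))]
```

View pics/cropA.png

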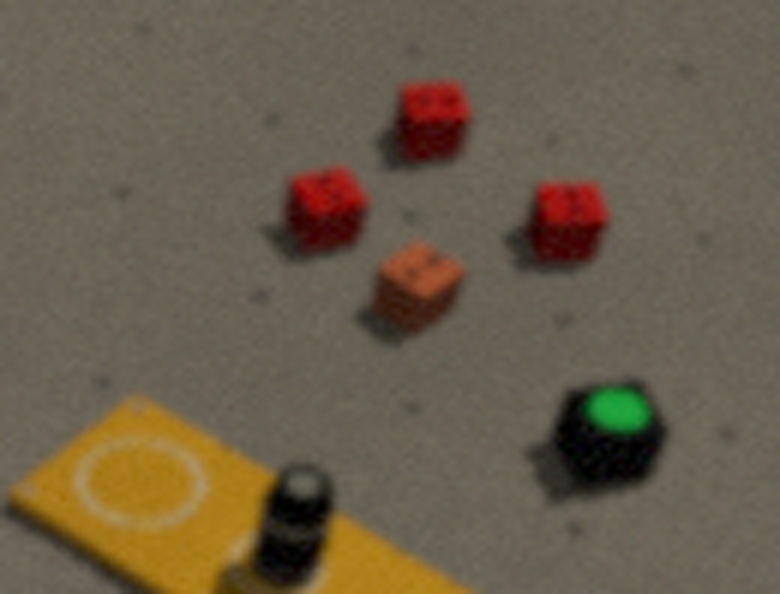

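The crop confirms that the copper block is the orange-brown cube at scene pixel (360,142); the other three are clearly red. Next is a move planner helper and the cubes' yaws.

```bash
cat >> h.py <<'E'
def plan(tgt,yaw=None):
    """yaw: world direction of tool y (mod pi), tool straight down"""
    s=robot.state(); p=s['tool_pos']; r=R.from_rotvec(s['orientation']); M=r.as_matrix()
    y0=np.arctan2(M[1,1],M[0,1])
    if yaw is None: yaw=y0
    dy=(yaw-y0+np.pi/2)%np.pi-np.pi/2; ya=y0+dy
    Y=np.array([np.cos(ya),np.sin(ya),0]); Z=np.array([0,0,-1.]); T=np.stack([np.cross(Y,Z),Y,Z],1)
    rv=(r.inv()*R.from_matrix(T)).as_rotvec()
    d=T.T@(np.array(tgt)-p)   # in target axes
    print('t',round(s['t'],2),'pos',p.round(4),'yaw',round(y0,3),'tilt',np.round(np.arccos(-M[2,2]),3),'F',s['ft_force'].round(1),'w',round(s['gripper_width'],4),'j',s['joints'].round(2))
    print('  rot',rv.round(3),'slide in target axes',d.round(4),'len',np.linalg.norm(d).round(3),'slide cur axes',(M.T@(np.array(tgt)-p)).round(4))
E
python3 - <<'E'
from h import *
for nm,c,zt in (('copper',(.452,.346),.027),('filt',(.577,.339),.032)):
  for f in ('scene0','side0'):
    im,d,K,E=load(f); P=cloud(d,K,E).reshape(-1,3)
    q=P[(np.hypot(*(P[:,:2]-c).T)<.04)&(P[:,2]>.012)&(P[:,2]<.06)]
    print(nm,f,len(q),cv2.minAreaRect((q[:,:2]*1000).astype(np.float32)))
plan((.583,-.206,.15),1.57)
E
```

```text
copper scene0 147 ((450.6065673828125, 346.58355712890625), (31.79137420654297, 34.86355209350586), 5.0375261306762695)
copper side0 155 ((452.0238037109375, 346.5541687011719), (37.63172912597656, 31.278820037841797), 5.248681545257568)
filt scene0 252 ((576.1638793945312, 338.65802001953125), (37.95569610595703, 37.497650146484375), 64.15336608886719)
filt side0 240 ((577.3482666015625, 339.7868957519531), (41.738468170166016, 39.97270202636719), 58.424468994140625)
t 0.15 pos [ 0.151  -0.6576  0.2239] yaw -1.345 tilt 0.001 F [-1.5 -0.3  0.2] w 0.0937 j [ 1.2   0.43  0.07  1.61 -0.03  1.11 -0.07]
  rot [-0.001  0.     0.226] slide in target axes [ 0.4316 -0.4519  0.0739] len 0.629 slide cur axes [ 0.5221 -0.3434  0.0742]
```

>>> jog_arm([
  {"rot": [0,0,0.113],"slide": [0,0,0]},
  {"rot": [0,0,0.113],"slide": [0,0,0]},
  {"slide": [0.027,-0.028,0.001]},
  {"slide": [0.027,-0.028,0.001]},
  {"slide": [0.027,-0.028,0.001]},
  {"slide": [0.027,-0.028,0.001]},
  {"slide": [0.027,-0.028,0.001]},
  {"slide": [0.027,-0.028,0.001]},
  {"slide": [0.027,-0.028,0.001]},
  {"slide": [0.027,-0.028,0.001]},
])

```text
schema error: expected keys rot, slide, jaw
```

>>> jog_arm([
  {"rot": [0,0,0.113],"slide": [0,0,0],"jaw": 100},
  {"rot": [0,0,0.113],"slide": [0,0,0],"jaw": 100},
  {"rot": [0,0,0],"slide": [0.027,-0.028,0.001],"jaw": 100},
  {"rot": [0,0,0],"slide": [0.027,-0.028,0.001],"jaw": 100},
  {"rot": [0,0,0],"slide": [0.027,-0.028,0.001],"jaw": 100},
  {"rot": [0,0,0],"slide": [0.027,-0.028,0.001],"jaw": 100},
  {"rot": [0,0,0],"slide": [0.027,-0.028,0.001],"jaw": 100},
  {"rot": [0,0,0],"slide": [0.027,-0.028,0.001],"jaw": 100},
  {"rot": [0,0,0],"slide": [0.027,-0.028,0.001],"jaw": 100},
  {"rot": [0,0,0],"slide": [0.027,-0.028,0.001],"jaw": 100},
])

```text
t: 0.98
tool_pos: [0.3681, -0.4323, 0.2164]
orientation: [-3.142, 0.001, 0.0]
ft_force: [-0.0, -0.3, 0.1]
gripper_width: 0.0938
```

```bash
python3 -c "
from h import *
plan((.583,-.206,.2),1.57)"
```

```text
t 0.98 pos [ 0.3681 -0.4323  0.2164] yaw -1.571 tilt 0.0 F [-0.  -0.3  0.1] w 0.0938 j [ 0.76  0.26 -0.01  1.86  0.    1.02 -0.82]
  rot [-0.  0.  0.] slide in target axes [ 0.2148 -0.2264  0.0164] len 0.313 slide cur axes [ 0.2149 -0.2263  0.0164]
```

>>> jog_arm([
  {"rot": [0,0,0],"slide": [0.026,-0.028,0.002],"jaw": 100},
  {"rot": [0,0,0],"slide": [0.027,-0.028,0.002],"jaw": 100},
  {"rot": [0,0,0],"slide": [0.027,-0.029,0.002],"jaw": 100},
  {"rot": [0,0,0],"slide": [0.027,-0.029,0.002],"jaw": 100},
  {"rot": [0,0,0],"slide": [0.027,-0.028,0.002],"jaw": 100},
  {"rot": [0,0,0],"slide": [0.027,-0.028,0.002],"jaw": 100},
  {"rot": [0,0,0],"slide": [0.027,-0.028,0.002],"jaw": 100},
  {"rot": [0,0,0],"slide": [0.027,-0.028,0.002],"jaw": 80},
  {"rot": [0,0,0],"slide": [0,0,0],"jaw": 70},
])

```text
t: 1.73
tool_pos: [0.5867, -0.2003, 0.1998]
orientation: [-3.138, -0.013, -0.002]
ft_force: [-0.5, 0.8, -0.1]
gripper_width: 0.0838
```

```bash
python3 -c "
from h import *
plan((.583,-.206,.2),1.57)
snap('wrist','w1')"
```

```text
t 1.73 pos [ 0.5867 -0.2003  0.1998] yaw -1.563 tilt 0.003 F [-0.5  0.8 -0.1] w 0.0838 j [ 0.35  0.37 -0.15  1.75  0.06  1.03 -1.39]
  rot [-0.003 -0.001  0.009] slide in target axes [-0.0037  0.0057 -0.0002] len 0.007 slide cur axes [-0.0038  0.0057 -0.0003]
```

View pics/w1.png

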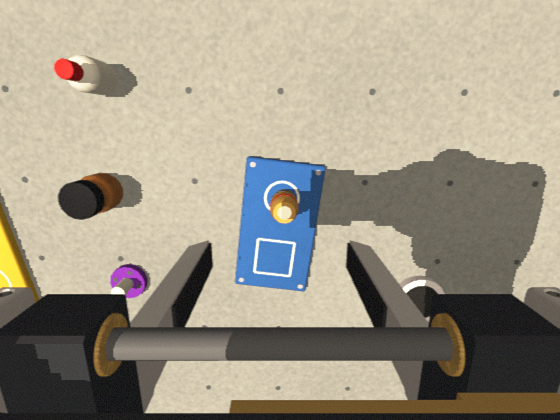

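The wrist view shows the blue tray with corners near (248,157), (326,166), (308,290), (236,283), its square at (274,258), its circle at (282,197) and the brass top at (285,213).

```bash
cat >> h.py <<'E'
def tray(f,lo,hi,zr=(.006,.018)):
    im,d,K,E=load(f); P=cloud(d,K,E); H=cv2.cvtColor(im,cv2.COLOR_BGR2HSV)
    m=((cv2.inRange(H,lo,hi)>0)&(P[...,2]>zr[0])&(P[...,2]<zr[1])).astype(np.uint8)
    n,l,s,c=cv2.connectedComponentsWithStats(m); k=1+s[1:,4].argmax()
    q=P[l==k]; r=cv2.minAreaRect((q[:,:2]*1000).astype(np.float32)); return len(q),r,q[:,2].mean()
def obj(f,c,rad,z0,z1):
    im,d,K,E=load(f); P=cloud(d,K,E).reshape(-1,3)
    q=P[(np.hypot(*(P[:,:2]-np.array(c)).T)<rad)&(P[:,2]>z0)&(P[:,2]<z1)]
    return len(q),q.min(0).round(4),q.max(0).round(4),((q.min(0)+q.max(0))/2).round(4),cv2.minAreaRect((q[:,:2]*1000).astype(np.float32))
BL=((95,100,40),(130,255,255)); YE=((15,120,80),(35,255,255))
E
python3 - <<'E'
from h import *
print('blue',tray('w1',*BL))
print('brass top',obj('w1',(.583,-.206),.03,.054,.07))
print('carrier knob',obj('w1',(.473,-.012),.03,.025,.06)); print('disc',obj('w1',(.473,-.012),.035,.004,.06))
im,d,K,E=load('w1'); P=cloud(d,K,E)
ray=lambda u,v:P[v,u].round(4)
for uv in ((248,159),(324,168),(307,288),(238,281),(274,258),(285,213)): print(uv,ray(*uv))
E
```

```text
blue (6658, ((544.34326171875, -202.26565551757812), (88.81787109375, 158.96218872070312), 83.2847671508789), np.float64(0.012496297177690876))
brass top (455, array([ 0.5662, -0.2202,  0.0541]), array([ 0.5897, -0.1966,  0.063 ]), array([ 0.578 , -0.2084,  0.0586]), ((577.97802734375, -208.40293884277344), (23.599252700805664, 23.530960083007812), 89.8243179321289))
carrier knob (142, array([ 0.4666, -0.0207,  0.0252]), array([ 0.4777, -0.0052,  0.0358]), array([ 0.4721, -0.0129,  0.0305]), ((472.78338623046875, -13.434216499328613), (15.184459686279297, 9.915229797363281), 79.65724182128906))
disc (929, array([ 0.4486, -0.0354,  0.004 ]), array([0.492 , 0.009 , 0.0358]), array([ 0.4703, -0.0132,  0.0199]), ((471.9075622558594, -14.354694366455078), (43.439334869384766, 40.25391387939453), 49.23757553100586))
(248, 159) [ 0.6252 -0.1689  0.0128]
(324, 168) [ 0.6154 -0.2542  0.0109]
(307, 288) [ 0.4583 -0.2407  0.0009]
(238, 281) [ 0.4739 -0.1532  0.0122]
(274, 258) [ 0.506  -0.1981  0.0135]
(285, 213) [ 0.5769 -0.2098  0.0613]
```

```bash
python3 -c "
from h import *
plan((.580,-.2075,.036),-1.571)"
```

```text
t 1.78 pos [ 0.5844 -0.2036  0.1998] yaw -1.565 tilt 0.002 F [-0.6 -0.2 -0.3] w 0.0797 j [ 0.35  0.36 -0.15  1.75  0.06  1.03 -1.39]
  rot [-0.002  0.     0.006] slide in target axes [-0.0044  0.0039  0.1638] len 0.164 slide cur axes [-0.0044  0.0042  0.1638]
```

>>> jog_arm([
  {"rot": [0,0,0],"slide": [0,0,0.03],"jaw": 65},
  {"rot": [0,0,0],"slide": [0,0,0.03],"jaw": 65},
  {"rot": [0,0,0],"slide": [0,0,0.025],"jaw": 65},
  {"rot": [0,0,0],"slide": [0,0,0],"jaw": 65},
  {"rot": [0,0,0],"slide": [0,0,0],"jaw": 65},
])

```text
t: 2.2
tool_pos: [0.5811, -0.2085, 0.1149]
orientation: [-3.141, 0.002, 0.004]
ft_force: [-0.3, -0.2, 1.0]
gripper_width: 0.0609
```

```bash
python3 -c "
from h import *
plan((.580,-.2075,.036),-1.571)
snap('wrist','w2');print(obj('w2',(.58,-.2075),.03,.054,.07),obj('w2',(.58,-.2075),.03,.025,.07))"
```

```text
t 2.2 pos [ 0.5811 -0.2085  0.1149] yaw -1.572 tilt 0.003 F [-0.3 -0.2  1. ] w 0.0609 j [ 0.35  0.45 -0.14  1.83  0.08  0.87 -1.4 ]
  rot [-0.     0.002 -0.001] slide in target axes [-0.0011 -0.001   0.0789] len 0.079 slide cur axes [-0.0009 -0.001   0.0789]
(896, array([ 0.5699, -0.2181,  0.054 ]), array([ 0.5946, -0.1921,  0.0641]), array([ 0.5822, -0.2051,  0.0591]), ((582.4545288085938, -205.42149353027344), (24.195598602294922, 24.622215270996094), 50.1739501953125)) (1407, array([ 0.5699, -0.2201,  0.0253]), array([ 0.5966, -0.19  ,  0.0641]), array([ 0.5832, -0.205 ,  0.0447]), ((583.1497192382812, -205.53955078125), (30.470947265625, 26.39145278930664), 80.70396423339844))
```

View pics/w2.png

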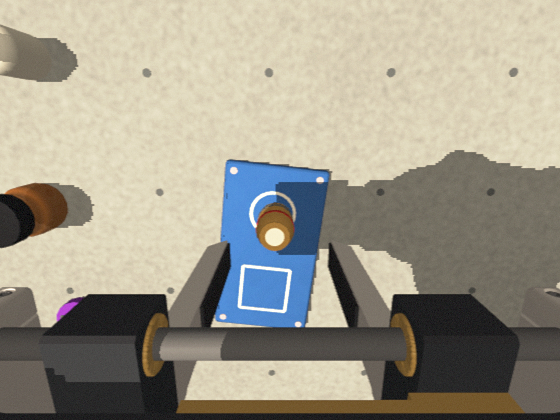

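```bash
python3 -c "
from h import *
print(tray('w2',*BL))
plan((.5825,-.206,.036),-1.571)"
```

```text
(10320, ((548.1215209960938, -198.82421875), (89.48938751220703, 159.13121032714844), 83.23226165771484), np.float64(0.013809821507634608))
t 2.25 pos [ 0.5822 -0.2086  0.1164] yaw -1.572 tilt 0.0 F [-0.  -0.1  0.6] w 0.0608 j [ 0.35  0.45 -0.14  1.82  0.08  0.87 -1.4 ]
  rot [ 0.    -0.    -0.001] slide in target axes [ 0.0003 -0.0026  0.0804] len 0.08 slide cur axes [ 0.0003 -0.0026  0.0804]
```

>>> jog_arm([
  {"rot": [0,0,0],"slide": [0,-0.0026,0.03],"jaw": 55},
  {"rot": [0,0,0],"slide": [0,0,0.03],"jaw": 50},
  {"rot": [0,0,0],"slide": [0,0,0.02],"jaw": 45},
  {"rot": [0,0,0],"slide": [0,0,0],"jaw": 40},
  {"rot": [0,0,0],"slide": [0,0,0],"jaw": 0},
  {"rot": [0,0,0],"slide": [0,0,0],"jaw": 0},
  {"rot": [0,0,0],"slide": [0,0,0],"jaw": 0},
  {"rot": [0,0,0],"slide": [0,0,0],"jaw": 0},
  {"rot": [0,0,0],"slide": [0,0,0],"jaw": 0},
])

```text
t: 3.0
tool_pos: [0.5834, -0.2058, 0.0376]
orientation: [3.141, -0.001, 0.004]
ft_force: [-2.5, -0.1, 9.0]
gripper_width: 0.0297
```

```bash
python3 -c "
from h import *
plan((.450,-.383,.110),-1.571)"
```

```text
t 3.0 pos [ 0.5834 -0.2058  0.0376] yaw -1.571 tilt 0.003 F [-2.5 -0.1  9. ] w 0.0297 j [ 0.34  0.55 -0.13  1.87  0.1   0.72 -1.43]
  rot [ 0.001 -0.003 -0.   ] slide in target axes [-0.1334  0.1772 -0.0724] len 0.233 slide cur axes [-0.1331  0.1773 -0.0727]
```

>>> jog_arm([
  {"rot": [0,0,0],"slide": [0,0,-0.01],"jaw": 0},
  {"rot": [0,0,0],"slide": [0,0,-0.03],"jaw": 0},
  {"rot": [0,0,0],"slide": [0,0,-0.03],"jaw": 0},
  {"rot": [0,0,0],"slide": [-0.02,0.026,0],"jaw": 0},
  {"rot": [0,0,0],"slide": [-0.023,0.03,0],"jaw": 0},
  {"rot": [0,0,0],"slide": [-0.023,0.03,0],"jaw": 0},
  {"rot": [0,0,0],"slide": [-0.023,0.03,0],"jaw": 0},
  {"rot": [0,0,0],"slide": [-0.023,0.03,0],"jaw": 0},
  {"rot": [0,0,0],"slide": [-0.015,0.02,0],"jaw": 0},
  {"rot": [0,0,0],"slide": [-0.006,0.011,0.02],"jaw": 0},
])

```text
t: 3.83
tool_pos: [0.4478, -0.3872, 0.0897]
orientation: [3.137, -0.007, 0.006]
ft_force: [1.4, -0.9, -1.7]
gripper_width: 0.0293
```

>>> jog_arm([
  {"rot": [0,0,0],"slide": [0,0,0.01],"jaw": 0},
  {"rot": [0,0,0],"slide": [0,0,0],"jaw": 0},
  {"rot": [0,0,0],"slide": [0,0,0],"jaw": 0},
])

```text
t: 4.08
tool_pos: [0.4497, -0.3812, 0.0758]
orientation: [-3.141, -0.001, 0.0]
ft_force: [0.4, 0.4, -1.3]
gripper_width: 0.0293
```

```bash
python3 -c "
from h import *
plan((.450,-.383,.038),-1.571)
snap('wrist','w3')
plan((.450,-.383,.038),-1.571)
print(obj('w3',(.45,-.383),.05,.006,.018))
"
```

```text
t 4.08 pos [ 0.4497 -0.3812  0.0758] yaw -1.57 tilt 0.001 F [ 0.4  0.4 -1.3] w 0.0293 j [ 0.67  0.46 -0.1   1.92  0.06  0.76 -1.03]
  rot [-0.001  0.     0.001] slide in target axes [0.0003 0.0018 0.0378] len 0.038 slide cur axes [0.0003 0.0018 0.0378]
t 4.13 pos [ 0.4502 -0.3812  0.0762] yaw -1.569 tilt 0.001 F [ 0.3 -0.3 -0.9] w 0.0293 j [ 0.67  0.46 -0.1   1.92  0.06  0.76 -1.03]
  rot [-0.    -0.001  0.002] slide in target axes [-0.0002  0.0018  0.0382] len 0.038 slide cur axes [-0.0003  0.0018  0.0382]
(3553, array([ 0.4321, -0.4114,  0.006 ]), array([ 0.4814, -0.3483,  0.016 ]), array([ 0.4568, -0.3799,  0.011 ]), ((456.7910461425781, -379.9049072265625), (63.07991027832031, 49.181907653808594), 89.77050018310547))
```

View pics/w3.png

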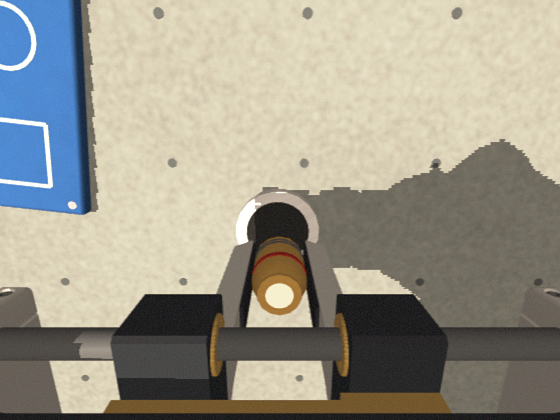

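The wrist view shows the brass objective upright in the jaws at (279,270), over the stand at (277,225) and well aligned. I'll lower it and release.

>>> jog_arm([
  {"rot": [0,0,0],"slide": [0,0,0.015],"jaw": 0},
  {"rot": [0,0,0],"slide": [0,0,0.015],"jaw": 0},
  {"rot": [0,0,0],"slide": [0,0,0.008],"jaw": 0},
  {"rot": [0,0,0],"slide": [0,0,0],"jaw": 0},
  {"rot": [0,0,0],"slide": [0,0,0],"jaw": 0},
])

```text
t: 4.55
tool_pos: [0.4499, -0.3817, 0.0379]
orientation: [-3.141, -0.002, -0.0]
ft_force: [0.1, 0.4, -1.5]
gripper_width: 0.0297
```

```bash
python3 -c "
from h import *
plan((.450,-.383,.038),-1.571)
"
```

```text
t 4.55 pos [ 0.4499 -0.3817  0.0379] yaw -1.57 tilt 0.0 F [ 0.1  0.4 -1.5] w 0.0297 j [ 0.67  0.52 -0.09  1.93  0.07  0.69 -1.04]
  rot [-0.    -0.     0.001] slide in target axes [ 0.0001  0.0013 -0.0001] len 0.001 slide cur axes [ 0.0001  0.0013 -0.0001]
```

>>> jog_arm([
  {"rot": [0,0,0],"slide": [0,0,0.001],"jaw": 0},
  {"rot": [0,0,0],"slide": [0,0,0],"jaw": 0},
  {"rot": [0,0,0],"slide": [0,0,0],"jaw": 45},
  {"rot": [0,0,0],"slide": [0,0,0],"jaw": 60},
  {"rot": [0,0,0],"slide": [0,0,0],"jaw": 60},
  {"rot": [0,0,0],"slide": [0,0,0],"jaw": 60},
  {"rot": [0,0,0],"slide": [0,0,-0.02],"jaw": 60},
  {"rot": [0,0,0],"slide": [0,0,-0.04],"jaw": 60},
  {"rot": [0,0,0],"slide": [0,0,-0.04],"jaw": 60},
  {"rot": [0,0,0],"slide": [0,0,-0.02],"jaw": 60},
])

```text
t: 5.38
tool_pos: [0.4502, -0.3831, 0.1609]
orientation: [3.139, -0.001, 0.005]
ft_force: [1.4, -0.7, -0.1]
gripper_width: 0.0561
```

```bash
python3 -c "
from h import *
plan((.547,.174,.16),-1.571)
"
```

```text
t 5.38 pos [ 0.4502 -0.3831  0.1609] yaw -1.571 tilt 0.004 F [ 1.4 -0.7 -0.1] w 0.0561 j [ 0.68  0.36 -0.1   1.86  0.04  0.93 -1.01]
  rot [ 0.002 -0.003 -0.   ] slide in target axes [ 0.0967 -0.5571  0.0009] len 0.565 slide cur axes [ 9.650e-02 -5.572e-01 -1.000e-04]
```

>>> jog_arm([
  {"rot": [0,0,0],"slide": [0.003,-0.025,0],"jaw": 60},
  {"rot": [0,0,0],"slide": [0.007,-0.04,0],"jaw": 60},
  {"rot": [0,0,0],"slide": [0.007,-0.04,0],"jaw": 60},
  {"rot": [0,0,0],"slide": [0.007,-0.04,0],"jaw": 60},
  {"rot": [0,0,0],"slide": [0.007,-0.04,0],"jaw": 60},
  {"rot": [0,0,0],"slide": [0.007,-0.04,0],"jaw": 60},
  {"rot": [0,0,0],"slide": [0.007,-0.04,0],"jaw": 60},
  {"rot": [0,0,0],"slide": [0.007,-0.04,0],"jaw": 60},
  {"rot": [0,0,0],"slide": [0.007,-0.04,0],"jaw": 60},
  {"rot": [0,0,0],"slide": [0.007,-0.04,0],"jaw": 60},
])

```text
t: 6.22
tool_pos: [0.5152, 0.0046, 0.1568]
orientation: [3.142, -0.001, 0.001]
ft_force: [2.3, -0.1, -0.0]
gripper_width: 0.0564
```

>>> jog_arm([
  {"rot": [0,0,0],"slide": [0.007,-0.04,0],"jaw": 60},
  {"rot": [0,0,0],"slide": [0.007,-0.04,0],"jaw": 60},
  {"rot": [0,0,0],"slide": [0.007,-0.04,0],"jaw": 60},
  {"rot": [0,0,0],"slide": [0.005,-0.03,0],"jaw": 60},
  {"rot": [0,0,0],"slide": [0.003,-0.022,0],"jaw": 60},
  {"rot": [0,0,0],"slide": [0,0,0],"jaw": 60},
  {"rot": [0,0,0],"slide": [0,0,0],"jaw": 60},
])

```text
t: 6.8
tool_pos: [0.5441, 0.1758, 0.1564]
orientation: [-3.141, -0.003, 0.001]
ft_force: [0.1, -1.3, -0.4]
gripper_width: 0.0562
```

```bash
python3 -c "
from h import *
snap('wrist','w4')
plan((.547,.174,.04),-1.571)
print(tray('w4',*YE))
print(obj('w4',(.547,.174),.03,.066,.08),obj('w4',(.547,.174),.03,.03,.08))
print('cop',obj('w4',(.452,.346),.03,.025,.06))
print('filt',obj('w4',(.577,.339),.035,.03,.06))
"
```

```text
t 6.85 pos [0.5441 0.1743 0.1563] yaw -1.571 tilt 0.001 F [ 0.5 -0.3  0.3] w 0.0563 j [-0.13  0.35 -0.36  1.89  0.15  0.93 -2.13]
  rot [0. 0. 0.] slide in target axes [0.0029 0.0003 0.1163] len 0.116 slide cur axes [0.0029 0.0002 0.1163]
(13469, ((542.5189819335938, 172.60804748535156), (229.65089416503906, 89.68246459960938), 8.842159271240234), np.float64(0.012493668575974172))
(668, array([0.5336, 0.1621, 0.0662]), array([0.5578, 0.1875, 0.0746]), array([0.5457, 0.1748, 0.0704]), ((546.09912109375, 174.60379028320312), (23.683393478393555, 23.346416473388672), 45.939178466796875)) (1115, array([0.5336, 0.1598, 0.0301]), array([0.5604, 0.1897, 0.0746]), array([0.547 , 0.1748, 0.0524]), ((546.9607543945312, 174.83514404296875), (26.6806583404541, 29.870084762573242), 2.1260995864868164))
cop (422, array([0.4508, 0.3324, 0.025 ]), array([0.4673, 0.3632, 0.0321]), array([0.459 , 0.3478, 0.0286]), ((458.1546630859375, 347.72369384765625), (16.72028160095215, 29.95920181274414), 3.955495834350586))
filt (1684, array([0.553 , 0.3162, 0.03  ]), array([0.6   , 0.3635, 0.0388]), array([0.5765, 0.3399, 0.0344]), ((576.6219482421875, 339.9310302734375), (36.801658630371094, 36.6072883605957), 62.94116973876953))
```

View pics/w4.png

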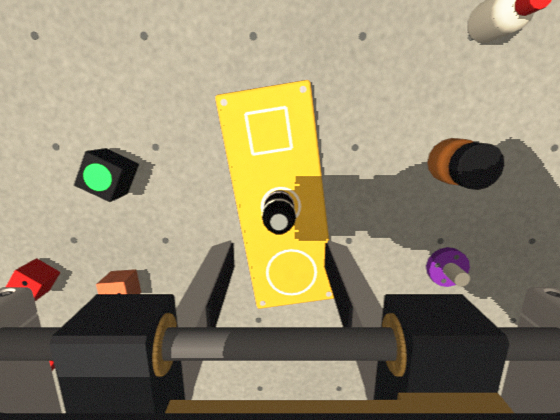

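The wrist view shows the yellow tray with its square at (269,131), the black objective at (279,217) and the large circle at (291,272). I'm descending on the black objective.

>>> jog_arm([
  {"rot": [0,0,0],"slide": [0.002,0,0.035],"jaw": 60},
  {"rot": [0,0,0],"slide": [0,0,0.035],"jaw": 55},
  {"rot": [0,0,0],"slide": [0,0,0.03],"jaw": 50},
  {"rot": [0,0,0],"slide": [0,0,0.016],"jaw": 45},
  {"rot": [0,0,0],"slide": [0,0,0],"jaw": 40},
  {"rot": [0,0,0],"slide": [0,0,0],"jaw": 0},
  {"rot": [0,0,0],"slide": [0,0,0],"jaw": 0},
  {"rot": [0,0,0],"slide": [0,0,0],"jaw": 0},
  {"rot": [0,0,0],"slide": [0,0,0],"jaw": 0},
  {"rot": [0,0,0],"slide": [0,0,0],"jaw": 0},
])

```text
t: 7.68
tool_pos: [0.5468, 0.1746, 0.0415]
orientation: [-3.141, 0.001, -0.002]
ft_force: [-0.2, 0.0, -1.9]
gripper_width: 0.0292
```

```bash
python3 -c "
from h import *
plan((.5845,-.2045,.12),-1.571)
"
```

```text
t 7.68 pos [0.5468 0.1746 0.0415] yaw -1.571 tilt 0.001 F [-0.2  0.  -1.9] w 0.0292 j [-0.17  0.51 -0.32  1.96  0.24  0.71 -2.2 ]
  rot [-0.    -0.001 -0.   ] slide in target axes [ 0.0378  0.3791 -0.0785] len 0.389 slide cur axes [ 0.038   0.3791 -0.0786]
```

>>> jog_arm([
  {"rot": [0,0,0],"slide": [0,0,-0.01],"jaw": 0},
  {"rot": [0,0,0],"slide": [0,0,-0.03],"jaw": 0},
  {"rot": [0,0,0],"slide": [0,0,-0.04],"jaw": 0},
  {"rot": [0,0,0],"slide": [0,0,-0.03],"jaw": 0},
  {"rot": [0,0,0],"slide": [0,0.02,0],"jaw": 0},
  {"rot": [0,0,0],"slide": [0.004,0.03,0],"jaw": 0},
  {"rot": [0,0,0],"slide": [0.004,0.035,0],"jaw": 0},
  {"rot": [0,0,0],"slide": [0.004,0.035,0],"jaw": 0},
  {"rot": [0,0,0],"slide": [0.004,0.035,0],"jaw": 0},
  {"rot": [0,0,0],"slide": [0.004,0.035,0],"jaw": 0},
])

```text
t: 8.52
tool_pos: [0.5662, -0.0169, 0.1517]
orientation: [-3.142, -0.0, -0.002]
ft_force: [0.6, 0.4, -2.0]
gripper_width: 0.0294
```

>>> jog_arm([
  {"rot": [0,0,0],"slide": [0.004,0.035,0],"jaw": 0},
  {"rot": [0,0,0],"slide": [0.004,0.035,0],"jaw": 0},
  {"rot": [0,0,0],"slide": [0.004,0.035,0],"jaw": 0},
  {"rot": [0,0,0],"slide": [0.004,0.035,0],"jaw": 0},
  {"rot": [0,0,0],"slide": [0.002,0.029,0],"jaw": 0},
  {"rot": [0,0,0],"slide": [0,0.02,0],"jaw": 0},
  {"rot": [0,0,0],"slide": [0,0,0.03],"jaw": 0},
  {"rot": [0,0,0],"slide": [0,0,0.03],"jaw": 0},
  {"rot": [0,0,0],"slide": [0,0,0],"jaw": 0},
  {"rot": [0,0,0],"slide": [0,0,0],"jaw": 0},
])

```text
t: 9.35
tool_pos: [0.5835, -0.2039, 0.0905]
orientation: [-3.141, -0.0, 0.003]
ft_force: [0.7, 1.1, -0.9]
gripper_width: 0.0296
```

```bash
python3 -c "
from h import *
snap('wrist','w5')
plan((.5845,-.2045,.0415),-1.571)
print(tray('w5',*BL))
"
```

```text
t 9.4 pos [ 0.5846 -0.2041  0.0918] yaw -1.571 tilt 0.0 F [ 0.9 -0.4 -0.7] w 0.0295 j [ 0.4   0.49 -0.22  1.83  0.14  0.83 -1.45]
  rot [-0. -0.  0.] slide in target axes [-0.0001  0.0004  0.0503] len 0.05 slide cur axes [-0.0001  0.0005  0.0503]
(6168, ((576.8705444335938, -202.4537353515625), (89.23275756835938, 101.30180358886719), 83.47179412841797), np.float64(0.01378315755378646))
```

View pics/w5.png

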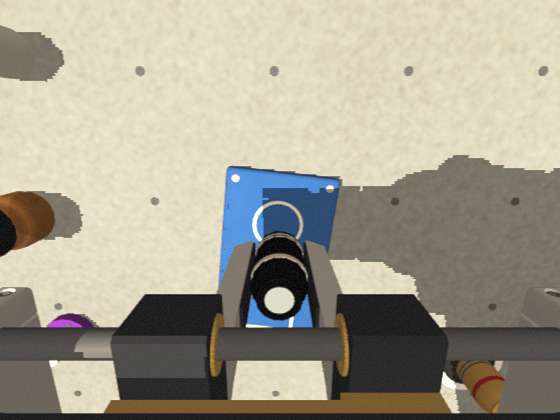

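The black objective hangs upright over the blue circle at (277,225). I'll lower it and release.

>>> jog_arm([
  {"rot": [0,0,0],"slide": [0,0,0.02],"jaw": 0},
  {"rot": [0,0,0],"slide": [0,0,0.018],"jaw": 0},
  {"rot": [0,0,0],"slide": [0,0,0.01],"jaw": 0},
  {"rot": [0,0,0],"slide": [0,0,0.002],"jaw": 0},
  {"rot": [0,0,0],"slide": [0,0,0],"jaw": 0},
  {"rot": [0,0,0],"slide": [0,0,0],"jaw": 0},
])

```text
t: 9.9
tool_pos: [0.5851, -0.2044, 0.0421]
orientation: [3.141, 0.0, 0.003]
ft_force: [0.4, -0.3, -1.8]
gripper_width: 0.0297
```

```bash
python3 -c "
from h import *
plan((.5845,-.2045,.0415),-1.571)
"
```

```text
t 9.9 pos [ 0.5851 -0.2044  0.0421] yaw -1.571 tilt 0.002 F [ 0.4 -0.3 -1.8] w 0.0297 j [ 0.39  0.55 -0.2   1.86  0.16  0.74 -1.47]
  rot [ 0.    -0.002  0.   ] slide in target axes [-0.0006  0.0001  0.0006] len 0.001 slide cur axes [-0.0006  0.0001  0.0006]
```

>>> jog_arm([
  {"rot": [0,0,0],"slide": [0,0,0.001],"jaw": 0},
  {"rot": [0,0,0],"slide": [0,0,0],"jaw": 0},
  {"rot": [0,0,0],"slide": [0,0,0],"jaw": 45},
  {"rot": [0,0,0],"slide": [0,0,0],"jaw": 60},
  {"rot": [0,0,0],"slide": [0,0,0],"jaw": 60},
  {"rot": [0,0,0],"slide": [0,0,0],"jaw": 60},
  {"rot": [0,0,0],"slide": [0,0,-0.02],"jaw": 60},
  {"rot": [0,0,0],"slide": [0,0,-0.04],"jaw": 60},
  {"rot": [0,0,0],"slide": [0,0,-0.04],"jaw": 60},
  {"rot": [0,0,0],"slide": [0,0,-0.01],"jaw": 60},
])

```text
t: 10.73
tool_pos: [0.5866, -0.2049, 0.1554]
orientation: [3.14, -0.001, 0.01]
ft_force: [0.2, -0.5, 0.9]
gripper_width: 0.0568
```

```bash
python3 -c "
from h import *
plan((.450,-.382,.12),-1.571)
"
```

```text
t 10.73 pos [ 0.5866 -0.2049  0.1554] yaw -1.571 tilt 0.007 F [ 0.2 -0.5  0.9] w 0.0568 j [ 0.41  0.41 -0.23  1.79  0.11  0.94 -1.44]
  rot [ 0.002 -0.006 -0.   ] slide in target axes [-0.1365  0.1771  0.0354] len 0.226 slide cur axes [-0.1367  0.1771  0.0348]
```

>>> jog_arm([
  {"rot": [0,0,0],"slide": [-0.02,0.026,0],"jaw": 60},
  {"rot": [0,0,0],"slide": [-0.024,0.031,0],"jaw": 60},
  {"rot": [0,0,0],"slide": [-0.024,0.031,0],"jaw": 60},
  {"rot": [0,0,0],"slide": [-0.024,0.031,0],"jaw": 60},
  {"rot": [0,0,0],"slide": [-0.024,0.031,0],"jaw": 60},
  {"rot": [0,0,0],"slide": [-0.02,0.027,0.01],"jaw": 60},
  {"rot": [0,0,0],"slide": [0,0,0.025],"jaw": 60},
  {"rot": [0,0,0],"slide": [0,0,0],"jaw": 60},
  {"rot": [0,0,0],"slide": [0,0,0],"jaw": 60},
])

```text
t: 11.48
tool_pos: [0.4478, -0.3806, 0.1139]
orientation: [-3.14, 0.0, 0.002]
ft_force: [1.1, 0.2, 0.7]
gripper_width: 0.0563
```

```bash
python3 -c "
from h import *
snap('wrist','w6')
plan((.450,-.382,.0375),-1.571)
print(obj('w6',(.45,-.382),.03,.054,.07),obj('w6',(.45,-.382),.03,.025,.07))
"
```

```text
t 11.53 pos [ 0.4489 -0.3805  0.1149] yaw -1.57 tilt 0.001 F [ 0.7 -0.2  0.6] w 0.0565 j [ 0.72  0.41 -0.16  1.89  0.09  0.84 -1.05]
  rot [-0.001  0.     0.001] slide in target axes [0.0011 0.0015 0.0774] len 0.077 slide cur axes [0.0011 0.0016 0.0774]
(884, array([ 0.4359, -0.3944,  0.054 ]), array([ 0.4602, -0.3694,  0.0637]), array([ 0.4481, -0.3819,  0.0589]), ((447.9915466308594, -382.1361999511719), (24.996280670166016, 23.56796646118164), 51.256771087646484)) (1414, array([ 0.4359, -0.3973,  0.0252]), array([ 0.4626, -0.3673,  0.0637]), array([ 0.4493, -0.3823,  0.0444]), ((449.37872314453125, -381.771240234375), (26.52835464477539, 29.93960189819336), 11.805858612060547))
```

View pics/w6.png

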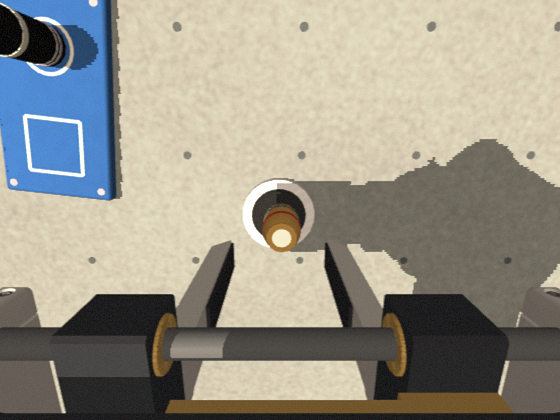

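The brass objective stands upright on the stand at (281,225), and the black one sits on the blue circle at (45,45). I'll grasp the brass one.

>>> jog_arm([
  {"rot": [0,0,0],"slide": [0.001,0.0015,0.03],"jaw": 55},
  {"rot": [0,0,0],"slide": [0,0,0.03],"jaw": 50},
  {"rot": [0,0,0],"slide": [0,0,0.017],"jaw": 45},
  {"rot": [0,0,0],"slide": [0,0,0],"jaw": 40},
  {"rot": [0,0,0],"slide": [0,0,0],"jaw": 0},
  {"rot": [0,0,0],"slide": [0,0,0],"jaw": 0},
  {"rot": [0,0,0],"slide": [0,0,0],"jaw": 0},
  {"rot": [0,0,0],"slide": [0,0,0],"jaw": 0},
  {"rot": [0,0,0],"slide": [0,0,0],"jaw": 0},
])

```text
t: 12.28
tool_pos: [0.4501, -0.3832, 0.039]
orientation: [3.14, -0.0, 0.003]
ft_force: [-0.9, 0.9, 9.7]
gripper_width: 0.0294
```

```bash
python3 -c "
from h import *
plan((.5445,.1735,.12),-1.571)
"
```

```text
t 12.28 pos [ 0.4501 -0.3832  0.039 ] yaw -1.571 tilt 0.002 F [-0.9  0.9  9.7] w 0.0294 j [ 0.71  0.52 -0.15  1.93  0.11  0.7  -1.07]
  rot [ 0.001 -0.002  0.   ] slide in target axes [ 0.0943 -0.5567 -0.081 ] len 0.57 slide cur axes [ 0.0945 -0.5566 -0.0815]
```

>>> jog_arm([
  {"rot": [0,0,0],"slide": [0,0,-0.01],"jaw": 0},
  {"rot": [0,0,0],"slide": [0,0,-0.03],"jaw": 0},
  {"rot": [0,0,0],"slide": [0,0,-0.04],"jaw": 0},
  {"rot": [0,0,0],"slide": [0,0,-0.02],"jaw": 0},
  {"rot": [0,0,0],"slide": [0.003,-0.02,0],"jaw": 0},
  {"rot": [0,0,0],"slide": [0.005,-0.03,0],"jaw": 0},
  {"rot": [0,0,0],"slide": [0.007,-0.038,0],"jaw": 0},
  {"rot": [0,0,0],"slide": [0.007,-0.038,0],"jaw": 0},
  {"rot": [0,0,0],"slide": [0.007,-0.038,0],"jaw": 0},
  {"rot": [0,0,0],"slide": [0.007,-0.038,0],"jaw": 0},
])

```text
t: 13.12
tool_pos: [0.4853, -0.1793, 0.1386]
orientation: [3.141, -0.001, 0.002]
ft_force: [1.1, -0.2, -1.0]
gripper_width: 0.0294
```

>>> jog_arm([
  {"rot": [0,0,0],"slide": [0.007,-0.038,0],"jaw": 0},
  {"rot": [0,0,0],"slide": [0.007,-0.038,0],"jaw": 0},
  {"rot": [0,0,0],"slide": [0.007,-0.038,0],"jaw": 0},
  {"rot": [0,0,0],"slide": [0.007,-0.038,0],"jaw": 0},
  {"rot": [0,0,0],"slide": [0.007,-0.038,0],"jaw": 0},
  {"rot": [0,0,0],"slide": [0.007,-0.038,0],"jaw": 0},
  {"rot": [0,0,0],"slide": [0.007,-0.038,0],"jaw": 0},
  {"rot": [0,0,0],"slide": [0.006,-0.03,0],"jaw": 0},
  {"rot": [0,0,0],"slide": [0.003,-0.03,0],"jaw": 0},
  {"rot": [0,0,0],"slide": [0,-0.02,0],"jaw": 0},
])

```text
t: 13.95
tool_pos: [0.5436, 0.1685, 0.1386]
orientation: [-3.141, -0.003, -0.002]
ft_force: [1.4, 0.0, -0.9]
gripper_width: 0.0293
```

```bash
python3 -c "
from h import *
plan((.5445,.1735,.09),-1.571)
"
```

```text
t 13.95 pos [0.5436 0.1685 0.1386] yaw -1.569 tilt 0.002 F [ 1.4  0.  -0.9] w 0.0293 j [-0.09  0.38 -0.39  1.91  0.18  0.89 -2.14]
  rot [-0.001 -0.001  0.002] slide in target axes [ 0.0009 -0.005   0.0486] len 0.049 slide cur axes [ 0.0009 -0.005   0.0486]
```

>>> jog_arm([
  {"rot": [0,0,0],"slide": [0,-0.001,0.025],"jaw": 0},
  {"rot": [0,0,0],"slide": [0,0,0.025],"jaw": 0},
  {"rot": [0,0,0],"slide": [0,0,0],"jaw": 0},
  {"rot": [0,0,0],"slide": [0,0,0],"jaw": 0},
])

```text
t: 14.28
tool_pos: [0.5427, 0.1658, 0.0876]
orientation: [3.141, -0.0, -0.003]
ft_force: [0.2, 0.0, -1.2]
gripper_width: 0.0293
```

```bash
python3 -c "
from h import *
snap('wrist','w7')
plan((.5445,.1735,.0395),-1.571)
print(tray('w7',*YE))
im,d,K,E=load('w7')
for off in (0,.075):
  X=np.array([.544+off*.988,.173+off*.154,.012,1]); q=E@X; print(K[0,0]*q[0]/-q[2]+K[0,2],K[1,1]*q[1]/q[2]+K[1,2])
"
```

```text
t 14.33 pos [0.5436 0.166  0.0887] yaw -1.571 tilt 0.0 F [-0.1 -0.8 -1.9] w 0.0299 j [-0.11  0.44 -0.37  1.94  0.22  0.8  -2.18]
  rot [ 0. -0. -0.] slide in target axes [ 0.0009 -0.0075  0.0492] len 0.05 slide cur axes [ 0.0009 -0.0075  0.0492]
(15257, ((583.3495483398438, 180.6240234375), (149.13211059570312, 89.64791870117188), 8.9144287109375), np.float64(0.013600014837003611))
269.873310891478 224.97674200304294
253.4714930175066 130.09714850464047
```

View pics/w7.png

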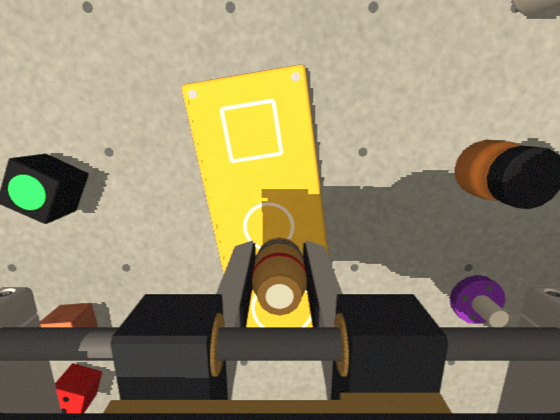

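The predicted outline centres match the picture: square (251,131) and small circle (269,227). I'll lower the brass objective after shifting 8 mm.

>>> jog_arm([
  {"rot": [0,0,0],"slide": [0.001,-0.008,0.01],"jaw": 0},
  {"rot": [0,0,0],"slide": [0,0,0.02],"jaw": 0},
  {"rot": [0,0,0],"slide": [0,0,0.015],"jaw": 0},
  {"rot": [0,0,0],"slide": [0,0,0.004],"jaw": 0},
  {"rot": [0,0,0],"slide": [0,0,0],"jaw": 0},
  {"rot": [0,0,0],"slide": [0,0,0],"jaw": 0},
])

```text
t: 14.83
tool_pos: [0.5449, 0.1746, 0.0393]
orientation: [-3.141, 0.001, -0.002]
ft_force: [-0.6, 0.1, -1.6]
gripper_width: 0.0292
```

```bash
python3 -c "
from h import *
plan((.5445,.174,.039),-1.571)
"
```

```text
t 14.83 pos [0.5449 0.1746 0.0393] yaw -1.571 tilt 0.001 F [-0.6  0.1 -1.6] w 0.0292 j [-0.14  0.51 -0.35  1.96  0.26  0.71 -2.22]
  rot [-0.    -0.001 -0.   ] slide in target axes [-0.0004  0.0006  0.0003] len 0.001 slide cur axes [-0.0004  0.0006  0.0003]
```

>>> jog_arm([
  {"rot": [0,0,0],"slide": [0,0,0.001],"jaw": 0},
  {"rot": [0,0,0],"slide": [0,0,0],"jaw": 0},
  {"rot": [0,0,0],"slide": [0,0,0],"jaw": 45},
  {"rot": [0,0,0],"slide": [0,0,0],"jaw": 60},
  {"rot": [0,0,0],"slide": [0,0,0],"jaw": 60},
  {"rot": [0,0,0],"slide": [0,0,0],"jaw": 60},
  {"rot": [0,0,0],"slide": [0,0,-0.02],"jaw": 60},
  {"rot": [0,0,0],"slide": [0,0,-0.04],"jaw": 60},
  {"rot": [0,0,0],"slide": [0,0,-0.03],"jaw": 60},
  {"rot": [0,0,0],"slide": [0,0,0],"jaw": 60},
])

```text
t: 15.67
tool_pos: [0.5469, 0.1753, 0.1332]
orientation: [-3.139, 0.001, -0.011]
ft_force: [0.6, 1.0, -0.1]
gripper_width: 0.0565
```

```bash
python3 -c "
from h import *
snap('wrist','w8')
plan((.473,-.0125,.1),-1.571)
print('brass',obj('w8',(.544,.174),.03,.054,.07)[3],obj('w8',(.544,.174),.03,.03,.07)[3])
print('knob',obj('w8',(.473,-.0125),.02,.028,.07)[3])
"
```

```text
t 15.72 pos [0.546  0.1748 0.1307] yaw -1.571 tilt 0.005 F [-0.4 -0.6 -1.2] w 0.0563 j [-0.11  0.39 -0.39  1.91  0.19  0.87 -2.16]
  rot [-0.002 -0.005 -0.   ] slide in target axes [-0.073   0.1873  0.0307] len 0.203 slide cur axes [-0.0731  0.1874  0.03  ]
brass [0.5397 0.1737 0.0571] [0.5414 0.1741 0.0452]
knob [ 0.4709 -0.0089  0.0311]
```

View pics/w8.png

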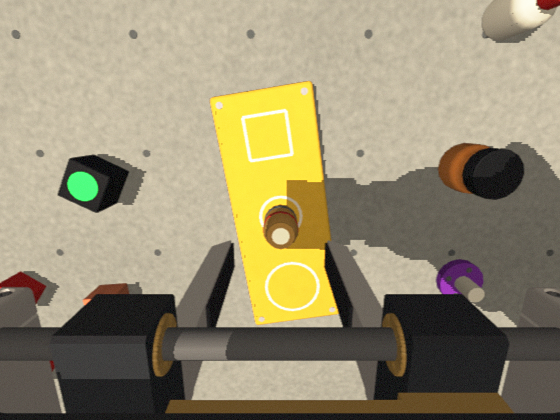

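The brass objective stands on the yellow small circle at (281,217). Next is the carrier, with its knob seen at about (470,287).

>>> jog_arm([
  {"rot": [0,0,0],"slide": [-0.012,0.03,0],"jaw": 60},
  {"rot": [0,0,0],"slide": [-0.014,0.036,0],"jaw": 60},
  {"rot": [0,0,0],"slide": [-0.014,0.036,0],"jaw": 60},
  {"rot": [0,0,0],"slide": [-0.014,0.036,0],"jaw": 60},
  {"rot": [0,0,0],"slide": [-0.011,0.029,0.01],"jaw": 60},
  {"rot": [0,0,0],"slide": [-0.008,0.02,0.02],"jaw": 60},
  {"rot": [0,0,0],"slide": [0,0,0],"jaw": 50},
  {"rot": [0,0,0],"slide": [0,0,0],"jaw": 50},
])

```text
t: 16.38
tool_pos: [0.47, -0.0138, 0.0964]
orientation: [3.141, -0.004, -0.004]
ft_force: [1.5, 0.1, 0.3]
gripper_width: 0.0479
```

```bash
python3 -c "
from h import *
snap('wrist','w9')
print('knob',obj('w9',(.473,-.0125),.02,.028,.07)[3], obj('w9',(.473,-.0125),.035,.004,.07)[3])
plan((.473,-.0125,.032),-1.571)
"
```

```text
knob [ 0.4731 -0.0083  0.0326] [ 0.4785 -0.0084  0.0206]
t 16.43 pos [ 0.471  -0.0126  0.0971] yaw -1.572 tilt 0.001 F [0.2 0.2 0.4] w 0.0473 j [ 0.19  0.29 -0.34  2.15  0.14  0.73 -1.82]
  rot [-0.     0.001 -0.001] slide in target axes [ 0.002  -0.0001  0.0651] len 0.065 slide cur axes [ 0.0021 -0.0001  0.0651]
```

View pics/w9.png

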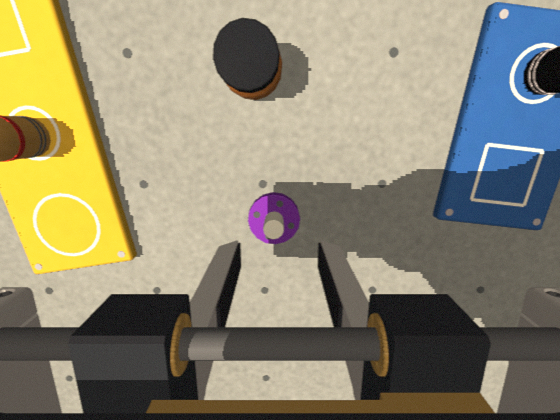

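>>> jog_arm([
  {"rot": [0,0,0],"slide": [0.002,-0.003,0.03],"jaw": 45},
  {"rot": [0,0,0],"slide": [0,0,0.025],"jaw": 45},
  {"rot": [0,0,0],"slide": [0,0,0.01],"jaw": 40},
  {"rot": [0,0,0],"slide": [0,0,0],"jaw": 30},
  {"rot": [0,0,0],"slide": [0,0,0],"jaw": 0},
  {"rot": [0,0,0],"slide": [0,0,0],"jaw": 0},
  {"rot": [0,0,0],"slide": [0,0,0],"jaw": 0},
  {"rot": [0,0,0],"slide": [0,0,0],"jaw": 0},
  {"rot": [0,0,0],"slide": [0,0,0],"jaw": 0},
  {"rot": [0,0,0],"slide": [0,0,0],"jaw": 0},
])

```text
t: 17.27
tool_pos: [0.4742, -0.0096, 0.0337]
orientation: [-3.141, 0.0, -0.003]
ft_force: [-2.0, 2.0, 7.7]
gripper_width: 0.0151
```

```bash
python3 -c "
from h import *
plan((.470,.162,.1),-1.571)
"
```

```text
t 17.27 pos [ 0.4742 -0.0096  0.0337] yaw -1.571 tilt 0.002 F [-2.   2.   7.7] w 0.0151 j [ 0.15  0.4  -0.31  2.18  0.22  0.59 -1.89]
  rot [-0.    -0.002 -0.   ] slide in target axes [-0.0042 -0.1716 -0.0663] len 0.184 slide cur axes [-0.0041 -0.1716 -0.0663]
```

>>> jog_arm([
  {"rot": [0,0,0],"slide": [0,0,-0.01],"jaw": 0},
  {"rot": [0,0,0],"slide": [0,0,-0.03],"jaw": 0},
  {"rot": [0,0,0],"slide": [0,-0.015,-0.025],"jaw": 0},
  {"rot": [0,0,0],"slide": [0,-0.03,0],"jaw": 0},
  {"rot": [0,0,0],"slide": [-0.002,-0.036,0],"jaw": 0},
  {"rot": [0,0,0],"slide": [-0.002,-0.036,0],"jaw": 0},
  {"rot": [0,0,0],"slide": [0,-0.034,0],"jaw": 0},
  {"rot": [0,0,0],"slide": [0,-0.02,0],"jaw": 0},
  {"rot": [0,0,0],"slide": [0,0,0],"jaw": 0},
  {"rot": [0,0,0],"slide": [0,0,0],"jaw": 0},
])

```text
t: 18.1
tool_pos: [0.4692, 0.1621, 0.0983]
orientation: [-3.141, -0.003, -0.001]
ft_force: [0.5, -1.1, -1.1]
gripper_width: 0.0153
```

```bash
python3 -c "
from h import *
snap('wrist','w10')
plan((.470,.162,.0455),-1.571)
"
```

```text
t 18.15 pos [0.4693 0.1608 0.0981] yaw -1.571 tilt 0.0 F [ 0.1 -0.6 -0. ] w 0.0149 j [-0.11  0.33 -0.41  2.09  0.19  0.75 -2.21]
  rot [ 0. -0.  0.] slide in target axes [ 0.0007 -0.0012  0.0526] len 0.053 slide cur axes [ 0.0007 -0.0012  0.0526]
```

View pics/w10.png

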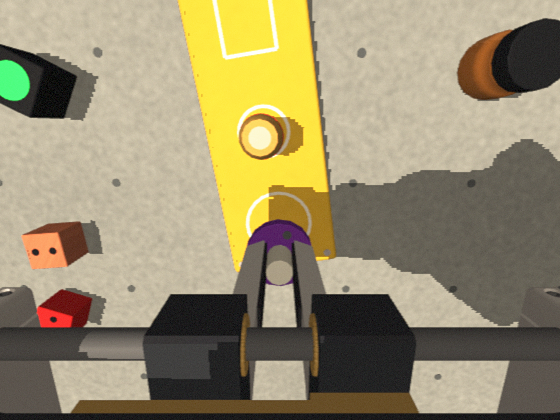

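The carrier hangs over the large circle at (279,222). The copper block shows at (55,246).

>>> jog_arm([
  {"rot": [0,0,0],"slide": [0.001,-0.001,0.02],"jaw": 0},
  {"rot": [0,0,0],"slide": [0,0,0.02],"jaw": 0},
  {"rot": [0,0,0],"slide": [0,0,0.01],"jaw": 0},
  {"rot": [0,0,0],"slide": [0,0,0.003],"jaw": 0},
  {"rot": [0,0,0],"slide": [0,0,0],"jaw": 0},
  {"rot": [0,0,0],"slide": [0,0,0],"jaw": 0},
])

```text
t: 18.65
tool_pos: [0.4705, 0.1614, 0.0449]
orientation: [3.141, -0.002, -0.0]
ft_force: [-0.4, 0.1, -0.6]
gripper_width: 0.0152
```

```bash
python3 -c "
from h import *
plan((.470,.162,.0455),-1.571)
"
```

```text
t 18.65 pos [0.4705 0.1614 0.0449] yaw -1.572 tilt 0.0 F [-0.4  0.1 -0.6] w 0.0152 j [-0.14  0.42 -0.38  2.12  0.25  0.64 -2.27]
  rot [ 0.     0.    -0.001] slide in target axes [-0.0005 -0.0006 -0.0006] len 0.001 slide cur axes [-0.0005 -0.0006 -0.0006]
```

>>> jog_arm([
  {"rot": [0,0,0],"slide": [0,0,0.0015],"jaw": 0},
  {"rot": [0,0,0],"slide": [0,0,0],"jaw": 0},
  {"rot": [0,0,0],"slide": [0,0,0],"jaw": 30},
  {"rot": [0,0,0],"slide": [0,0,0],"jaw": 50},
  {"rot": [0,0,0],"slide": [0,0,0],"jaw": 50},
  {"rot": [0,0,0],"slide": [0,0,0],"jaw": 50},
  {"rot": [0,0,0],"slide": [0,0,-0.02],"jaw": 50},
  {"rot": [0,0,0],"slide": [0,0,-0.04],"jaw": 50},
  {"rot": [0,0,0],"slide": [0,0,-0.03],"jaw": 50},
  {"rot": [0,0,0],"slide": [0,0,0],"jaw": 50},
])

```text
t: 19.48
tool_pos: [0.4726, 0.1634, 0.1382]
orientation: [-3.139, 0.0, -0.01]
ft_force: [1.9, 0.8, 0.6]
gripper_width: 0.0472
```

```bash
python3 -c "
from h import *
snap('wrist','w11')
plan((.452,.347,.13),.08)
print('cop',obj('w11',(.452,.346),.03,.022,.06), obj('w11',(.452,.346),.03,.006,.06))
print('carrier',obj('w11',(.470,.162),.03,.035,.06)[3], obj('w11',(.470,.162),.03,.016,.06)[3])
"
```

```text
t 19.53 pos [0.4719 0.1628 0.1359] yaw -1.571 tilt 0.005 F [ 0.   0.1 -0.5] w 0.0473 j [-0.09  0.27 -0.43  2.06  0.16  0.83 -2.18]
  rot [-0.005 -0.003  1.49 ] slide in target axes [-0.1852  0.0051  0.0059] len 0.185 slide cur axes [-0.02   -0.1842  0.006 ]
cop (1129, array([0.434 , 0.3319, 0.022 ]), array([0.4657, 0.3647, 0.0306]), array([0.4499, 0.3483, 0.0263]), ((449.6529541015625, 348.07342529296875), (30.58666229248047, 31.045095443725586), 4.777420997619629)) (1551, array([0.434 , 0.3319, 0.0061]), array([0.4658, 0.3647, 0.0306]), array([0.4499, 0.3483, 0.0183]), ((449.65594482421875, 348.0379638671875), (30.600425720214844, 31.134260177612305), 4.6904473304748535))
carrier [0.4678 0.1613 0.0405] [0.4674 0.1612 0.031 ]
```

View pics/w11.png

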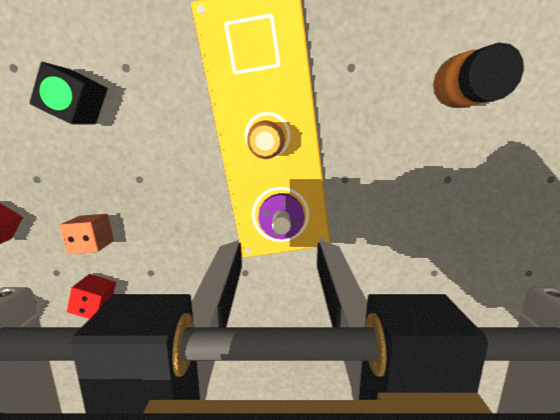

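The carrier is centred on its large circle at (281,215). Copper block at (83,236), red neighbours at (92,296) and (8,222). I'm moving over the copper block and turning the wrist.

>>> jog_arm([
  {"rot": [0,0,0],"slide": [-0.004,-0.033,0],"jaw": 50},
  {"rot": [0,0,0],"slide": [-0.004,-0.038,0],"jaw": 50},
  {"rot": [0,0,0],"slide": [-0.004,-0.038,0],"jaw": 50},
  {"rot": [0,0,0],"slide": [-0.004,-0.038,0],"jaw": 50},
  {"rot": [0,0,0],"slide": [-0.004,-0.038,0],"jaw": 50},
  {"rot": [0,0,-0.118],"slide": [0,0,0],"jaw": 50},
  {"rot": [0,0,-0.118],"slide": [0,0,0],"jaw": 50},
  {"rot": [0,0,-0.118],"slide": [0,0,0],"jaw": 50},
  {"rot": [0,0,-0.118],"slide": [0,0,0],"jaw": 50},
  {"rot": [0,0,-0.118],"slide": [0,0,0],"jaw": 50},
])

```text
t: 20.37
tool_pos: [0.4498, 0.347, 0.132]
orientation: [3.003, 0.922, -0.002]
ft_force: [-0.4, 0.5, 0.5]
gripper_width: 0.0469
```

>>> jog_arm([
  {"rot": [0,0,-0.118],"slide": [0,0,0],"jaw": 50},
  {"rot": [0,0,-0.118],"slide": [0,0,0],"jaw": 50},
  {"rot": [0,0,-0.118],"slide": [0,0,0],"jaw": 50},
  {"rot": [0,0,-0.118],"slide": [0,0,0],"jaw": 50},
  {"rot": [0,0,-0.118],"slide": [0,0,0],"jaw": 50},
  {"rot": [0,0,-0.118],"slide": [0,0,0],"jaw": 50},
  {"rot": [0,0,-0.118],"slide": [0,0,0],"jaw": 50},
  {"rot": [0,0,-0.118],"slide": [0,0,0],"jaw": 50},
  {"rot": [0,0,-0.118],"slide": [0,0,0],"jaw": 50},
  {"rot": [0,0,0],"slide": [0,0,0],"jaw": 50},
])

```text
t: 21.2
tool_pos: [0.45, 0.3468, 0.132]
orientation: [-2.122, -2.315, 0.002]
ft_force: [-0.2, 0.2, -1.0]
gripper_width: 0.0472
```

```bash
python3 -c "
from h import *
snap('wrist','w12')
plan((.4505,.3475,.023),.082)
print('cop',obj('w12',(.452,.346),.03,.022,.06)[3:], obj('w12',(.452,.346),.03,.006,.06)[3:])
"
```

```text
t 21.25 pos [0.45   0.3468 0.1321] yaw 0.079 tilt 0.002 F [ 0.5  0.5 -0.1] w 0.0472 j [-0.12  0.48 -0.83  1.89  0.43  0.96 -1.06]
  rot [-0.002  0.    -0.003] slide in target axes [0.0006 0.0005 0.1091] len 0.109 slide cur axes [0.0006 0.0007 0.1091]
cop (array([0.4499, 0.3489, 0.0275]), ((450.3994445800781, 349.1540222167969), (29.835561752319336, 30.493059158325195), 5.316664218902588)) (array([0.4499, 0.3491, 0.0195]), ((450.32781982421875, 349.2198181152344), (29.831493377685547, 30.747703552246094), 5.033437252044678))
```

View pics/w12.png

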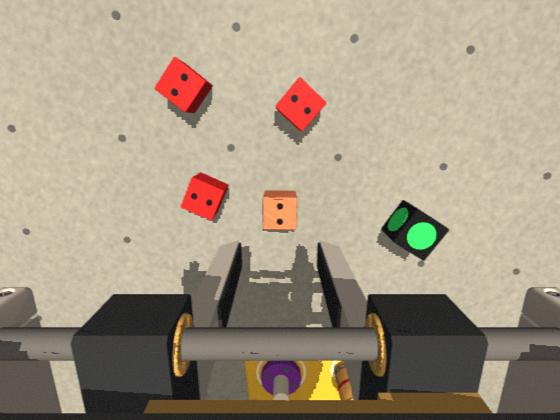

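The copper block at (280,212) lies square between the fingers, with a red block clear at (205,197). I'll descend and grip.

>>> jog_arm([
  {"rot": [0,0,0],"slide": [0.0015,0,0.03],"jaw": 50},
  {"rot": [0,0,0],"slide": [0,0,0.035],"jaw": 50},
  {"rot": [0,0,0],"slide": [0,0,0.03],"jaw": 50},
  {"rot": [0,0,0],"slide": [0,0,0.014],"jaw": 48},
  {"rot": [0,0,0],"slide": [0,0,0],"jaw": 40},
  {"rot": [0,0,0],"slide": [0,0,0],"jaw": 0},
  {"rot": [0,0,0],"slide": [0,0,0],"jaw": 0},
  {"rot": [0,0,0],"slide": [0,0,0],"jaw": 0},
  {"rot": [0,0,0],"slide": [0,0,0],"jaw": 0},
  {"rot": [0,0,0],"slide": [0,0,0],"jaw": 0},
])

```text
t: 22.08
tool_pos: [0.4507, 0.3488, 0.0249]
orientation: [2.13, 2.308, 0.002]
ft_force: [-1.2, -1.1, 5.9]
gripper_width: 0.0295
```

```bash
python3 -c "
from h import *
plan((.618,.1855,.1),.16)
"
```

```text
t 22.08 pos [0.4507 0.3488 0.0249] yaw 0.08 tilt 0.001 F [-1.2 -1.1  5.9] w 0.0295 j [-0.21  0.62 -0.72  1.96  0.58  0.78 -1.19]
  rot [ 0.001 -0.    -0.08 ] slide in target axes [-0.1879  0.1392 -0.0751] len 0.246 slide cur axes [-0.1762  0.1538 -0.075 ]
```

>>> jog_arm([
  {"rot": [0,0,0],"slide": [0,0,-0.01],"jaw": 0},
  {"rot": [0,0,0],"slide": [0,0,-0.03],"jaw": 0},
  {"rot": [0,0,0],"slide": [0,0,-0.04],"jaw": 0},
  {"rot": [0,0,-0.08],"slide": [0,0,0],"jaw": 0},
  {"rot": [0,0,0],"slide": [-0.024,0.018,0],"jaw": 0},
  {"rot": [0,0,0],"slide": [-0.03,0.022,0],"jaw": 0},
  {"rot": [0,0,0],"slide": [-0.03,0.022,0],"jaw": 0},
  {"rot": [0,0,0],"slide": [-0.03,0.022,0],"jaw": 0},
  {"rot": [0,0,0],"slide": [-0.03,0.022,0],"jaw": 0},
  {"rot": [0,0,0],"slide": [-0.028,0.021,0],"jaw": 0},
])

```text
t: 22.92
tool_pos: [0.6045, 0.1972, 0.105]
orientation: [2.036, 2.392, 0.0]
ft_force: [0.7, 1.3, -2.0]
gripper_width: 0.0294
```

>>> jog_arm([
  {"rot": [0,0,0],"slide": [-0.016,0.012,0],"jaw": 0},
  {"rot": [0,0,0],"slide": [0,0,0.02],"jaw": 0},
  {"rot": [0,0,0],"slide": [0,0,0],"jaw": 0},
  {"rot": [0,0,0],"slide": [0,0,0],"jaw": 0},
])

```text
t: 23.25
tool_pos: [0.6166, 0.1855, 0.084]
orientation: [-2.034, -2.392, 0.002]
ft_force: [-0.4, 0.6, -2.0]
gripper_width: 0.0298
```

```bash
python3 -c "
from h import *
snap('wrist','w13')
plan((.618,.1855,.037),.155)
im,d,K,E=load('w13')
for off in (.056,.075,.094):
  X=np.array([.544+off*.988,.174+off*.154,.012,1]); q=E@X; print(K[0,0]*q[0]/-q[2]+K[0,2],K[1,1]*q[1]/q[2]+K[1,2])
"
```

```text
t 23.3 pos [0.6168 0.1862 0.0847] yaw 0.162 tilt 0.001 F [-1.  -0.6 -1.4] w 0.0296 j [ 0.15  0.64 -0.75  1.75  0.52  0.96 -0.65]
  rot [-0.001 -0.001  0.007] slide in target axes [-0.0009  0.001   0.0477] len 0.048 slide cur axes [-0.0009  0.0011  0.0477]
256.00188831617834 227.0307745101324
279.9006132248699 227.20719982150393
303.7929579815985 227.38357803327915
```

View pics/w13.png

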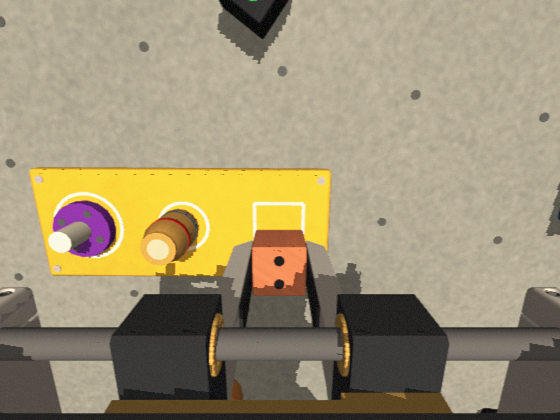

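The copper block is over the square (edges at columns 254 to 305, centre 279), which matches the prediction.

>>> jog_arm([
  {"rot": [0,0,0],"slide": [-0.001,0.001,0.02],"jaw": 0},
  {"rot": [0,0,0],"slide": [0,0,0.016],"jaw": 0},
  {"rot": [0,0,0],"slide": [0,0,0.01],"jaw": 0},
  {"rot": [0,0,0],"slide": [0,0,0.002],"jaw": 0},
  {"rot": [0,0,0],"slide": [0,0,0],"jaw": 0},
  {"rot": [0,0,0],"slide": [0,0,0],"jaw": 0},
])

```text
t: 23.8
tool_pos: [0.6184, 0.1851, 0.0361]
orientation: [-2.034, -2.393, 0.0]
ft_force: [0.3, -1.2, -1.4]
gripper_width: 0.0304
```

```bash
python3 -c "
from h import *
plan((.618,.1855,.037),.155)
"
```

```text
t 23.8 pos [0.6184 0.1851 0.0361] yaw 0.162 tilt 0.0 F [ 0.3 -1.2 -1.4] w 0.0304 j [ 0.13  0.7  -0.71  1.77  0.57  0.89 -0.68]
  rot [-0.    -0.     0.007] slide in target axes [ 0.0004 -0.0003 -0.0009] len 0.001 slide cur axes [ 0.0004 -0.0003 -0.0009]
```

>>> jog_arm([
  {"rot": [0,0,0],"slide": [0,0,0.0015],"jaw": 0},
  {"rot": [0,0,0],"slide": [0,0,0],"jaw": 0},
  {"rot": [0,0,0],"slide": [0,0,0],"jaw": 40},
  {"rot": [0,0,0],"slide": [0,0,0],"jaw": 50},
  {"rot": [0,0,0],"slide": [0,0,0],"jaw": 50},
  {"rot": [0,0,0],"slide": [0,0,0],"jaw": 50},
  {"rot": [0,0,0],"slide": [0,0,-0.02],"jaw": 50},
  {"rot": [0,0,0],"slide": [0,0,-0.04],"jaw": 50},
  {"rot": [0,0,0],"slide": [0,0,-0.03],"jaw": 55},
  {"rot": [0,0,0],"slide": [0,0,0],"jaw": 60},
])

```text
t: 24.63
tool_pos: [0.6211, 0.1862, 0.1305]
orientation: [2.033, 2.39, 0.01]
ft_force: [1.0, 1.0, 0.2]
gripper_width: 0.0547
```

```bash
python3 -c "
from h import *
snap('wrist','w14')
plan((.577,.340,.13),-.47)
print('cop',obj('w14',(.618,.1855),.03,.034,.06)[3:])
"
```

```text
t 24.68 pos [0.6203 0.1853 0.1277] yaw 0.161 tilt 0.005 F [-0.6 -0.3 -0.7] w 0.0556 j [ 0.17  0.59 -0.78  1.72  0.48  1.02 -0.62]
  rot [ 0.005 -0.002  0.631] slide in target axes [ 0.1183 -0.1086 -0.0023] len 0.161 slide cur axes [ 0.1596 -0.018  -0.0023]
cop (array([0.6176, 0.1844, 0.0381]), ((617.3963623046875, 184.33154296875), (29.94845199584961, 29.884536743164062), 9.588614463806152))
```

View pics/w14.png

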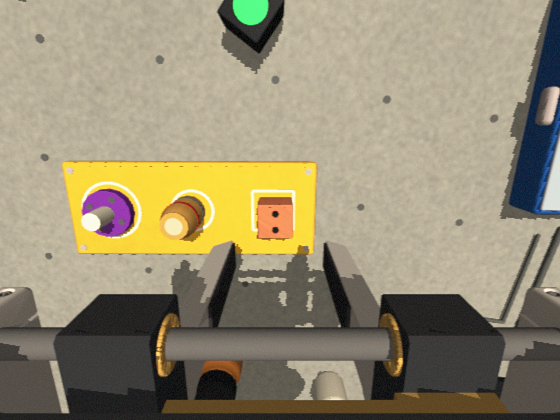

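The copper block sits on its square at (275,217). Next is the filter cube, seen at (252,20).

>>> jog_arm([
  {"rot": [0,0,0],"slide": [0.03,-0.003,0],"jaw": 60},
  {"rot": [0,0,0],"slide": [0.036,-0.004,0],"jaw": 60},
  {"rot": [0,0,0],"slide": [0.036,-0.004,0],"jaw": 60},
  {"rot": [0,0,0],"slide": [0.036,-0.004,0],"jaw": 60},
  {"rot": [0,0,0.105],"slide": [0.02,-0.002,0],"jaw": 60},
  {"rot": [0,0,0.105],"slide": [0,0,0],"jaw": 60},
  {"rot": [0,0,0.105],"slide": [0,0,0],"jaw": 60},
  {"rot": [0,0,0.105],"slide": [0,0,0],"jaw": 60},
  {"rot": [0,0,0.105],"slide": [0,0,0],"jaw": 60},
  {"rot": [0,0,0.105],"slide": [0,0,0],"jaw": 60},
])

```text
t: 25.52
tool_pos: [0.5762, 0.3375, 0.1234]
orientation: [2.681, 1.638, -0.002]
ft_force: [0.8, 0.5, -1.0]
gripper_width: 0.0563
```

>>> jog_arm([
  {"rot": [0,0,0],"slide": [0,0,0],"jaw": 60},
  {"rot": [0,0,0],"slide": [0,0,0],"jaw": 60},
])

```text
t: 25.68
tool_pos: [0.5763, 0.3377, 0.1238]
orientation: [2.674, 1.649, -0.001]
ft_force: [-0.3, 0.4, 0.3]
gripper_width: 0.0563
```

```bash
python3 -c "
from h import *
snap('wrist','w15')
print('filt',obj('w15',(.577,.340),.035,.028,.06)[3:],obj('w15',(.577,.340),.035,.008,.06)[3:])
plan((.577,.340,.025),-.471)
"
```

```text
filt (array([0.5759, 0.3419, 0.0335]), ((575.6515502929688, 342.2565002441406), (35.574256896972656, 36.448631286621094), 62.58399963378906)) (array([0.5759, 0.3419, 0.0235]), ((575.6865844726562, 342.3240966796875), (35.72660446166992, 36.448631286621094), 62.583988189697266))
t 25.73 pos [0.5764 0.3377 0.1239] yaw -0.465 tilt 0.001 F [ 1.1 -0.2 -0.3] w 0.0562 j [-0.17  0.59 -0.64  1.68  0.4   1.01 -1.41]
  rot [-0.     0.001  0.006] slide in target axes [ 0.0024 -0.0005  0.0989] len 0.099 slide cur axes [ 0.0024 -0.0004  0.0989]
```

View pics/w15.png

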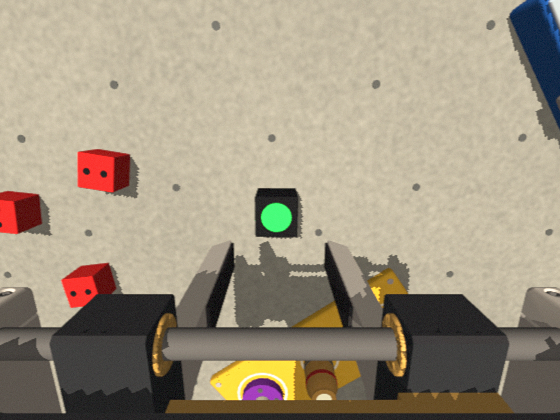

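The filter cube at (277,212) lies square between the fingers.

>>> jog_arm([
  {"rot": [0,0,0.01],"slide": [0.003,-0.0015,0.03],"jaw": 60},
  {"rot": [0,0,0],"slide": [0,0,0.035],"jaw": 60},
  {"rot": [0,0,0],"slide": [0,0,0.024],"jaw": 60},
  {"rot": [0,0,0],"slide": [0,0,0.01],"jaw": 55},
  {"rot": [0,0,0],"slide": [0,0,0],"jaw": 45},
  {"rot": [0,0,0],"slide": [0,0,0],"jaw": 0},
  {"rot": [0,0,0],"slide": [0,0,0],"jaw": 0},
  {"rot": [0,0,0],"slide": [0,0,0],"jaw": 0},
  {"rot": [0,0,0],"slide": [0,0,0],"jaw": 0},
  {"rot": [0,0,0],"slide": [0,0,0],"jaw": 0},
])

```text
t: 26.57
tool_pos: [0.5774, 0.3416, 0.0271]
orientation: [2.685, 1.631, 0.003]
ft_force: [-1.6, -1.5, 8.5]
gripper_width: 0.0357
```

```bash
python3 -c "
from h import *
plan((.5105,-.1955,.13),-1.571)
"
```

```text
t 26.57 pos [0.5774 0.3416 0.0271] yaw -0.479 tilt 0.002 F [-1.6 -1.5  8.5] w 0.0357 j [-0.22  0.7  -0.58  1.72  0.49  0.86 -1.49]
  rot [ 0.    -0.002  1.092] slide in target axes [-0.0668  0.5371 -0.1029] len 0.551 slide cur axes [-0.5073  0.1883 -0.1036]
```

>>> jog_arm([
  {"rot": [0,0,0],"slide": [0,0,-0.01],"jaw": 0},
  {"rot": [0,0,0],"slide": [0,0,-0.03],"jaw": 0},
  {"rot": [0,0,0],"slide": [0,0,-0.04],"jaw": 0},
  {"rot": [0,0,0.11],"slide": [0,0,-0.02],"jaw": 0},
  {"rot": [0,0,0.11],"slide": [0,0,0],"jaw": 0},
  {"rot": [0,0,0.11],"slide": [0,0,0],"jaw": 0},
  {"rot": [0,0,0.11],"slide": [0,0,0],"jaw": 0},
  {"rot": [0,0,0.11],"slide": [0,0,0],"jaw": 0},
  {"rot": [0,0,0.11],"slide": [0,0,0],"jaw": 0},
  {"rot": [0,0,0.11],"slide": [0,0,0],"jaw": 0},
])

```text
t: 27.4
tool_pos: [0.5767, 0.3413, 0.1267]
orientation: [-3.102, -0.495, -0.001]
ft_force: [-0.4, 0.4, -1.2]
gripper_width: 0.0358
```

>>> jog_arm([
  {"rot": [0,0,0.11],"slide": [0,0,0],"jaw": 0},
  {"rot": [0,0,0.11],"slide": [0,0,0],"jaw": 0},
  {"rot": [0,0,0.11],"slide": [0,0,0],"jaw": 0},
  {"rot": [0,0,0.11],"slide": [0,0,0],"jaw": 0},
  {"rot": [0,0,0],"slide": [0,0,0],"jaw": 0},
])

```text
t: 27.82
tool_pos: [0.5766, 0.3415, 0.1267]
orientation: [-3.135, 0.194, -0.001]
ft_force: [-0.0, 0.4, -0.5]
gripper_width: 0.0356
```

```bash
python3 -c "
from h import *
plan((.5105,-.1955,.12),-1.689)
"
```

```text
t 27.82 pos [0.5766 0.3415 0.1267] yaw -1.694 tilt 0.001 F [-0.   0.4 -0.5] w 0.0356 j [-0.36  0.54 -0.37  1.68  0.23  0.96 -2.51]
  rot [-0.001 -0.001 -0.005] slide in target axes [-0.0023  0.541   0.0067] len 0.541 slide cur axes [0.0006 0.541  0.0063]
```

>>> jog_arm([
  {"rot": [0,0,-0.005],"slide": [0,0.02,0],"jaw": 0},
  {"rot": [0,0,0],"slide": [0,0.035,0],"jaw": 0},
  {"rot": [0,0,0],"slide": [0,0.039,0],"jaw": 0},
  {"rot": [0,0,0],"slide": [0,0.039,0],"jaw": 0},
  {"rot": [0,0,0],"slide": [0,0.039,0],"jaw": 0},
  {"rot": [0,0,0],"slide": [0,0.039,0],"jaw": 0},
  {"rot": [0,0,0],"slide": [0,0.039,0],"jaw": 0},
  {"rot": [0,0,0],"slide": [0,0.039,0],"jaw": 0},
  {"rot": [0,0,0],"slide": [0,0.039,0],"jaw": 0},
  {"rot": [0,0,0],"slide": [0,0.039,0],"jaw": 0},
])

```text
t: 28.65
tool_pos: [0.5346, -0.0251, 0.1263]
orientation: [-3.137, 0.17, -0.001]
ft_force: [0.6, 0.0, -0.1]
gripper_width: 0.036
```

>>> jog_arm([
  {"rot": [0,0,0],"slide": [0,0.039,0],"jaw": 0},
  {"rot": [0,0,0],"slide": [0,0.039,0],"jaw": 0},
  {"rot": [0,0,0],"slide": [0,0.039,0],"jaw": 0},
  {"rot": [0,0,0],"slide": [-0.001,0.035,0],"jaw": 0},
  {"rot": [0,0,0],"slide": [-0.001,0.022,0],"jaw": 0},
  {"rot": [0,0,0],"slide": [0,0,0.025],"jaw": 0},
  {"rot": [0,0,0],"slide": [0,0,0],"jaw": 0},
  {"rot": [0,0,0],"slide": [0,0,0],"jaw": 0},
])

```text
t: 29.32
tool_pos: [0.5128, -0.1955, 0.1003]
orientation: [-3.136, 0.173, 0.003]
ft_force: [0.3, 0.1, -0.6]
gripper_width: 0.0357
```

```bash
python3 -c "
from h import *
snap('wrist','w16')
plan((.5105,-.1955,.039),-1.689)
print(tray('w16',*BL))
im,d,K,E=load('w16')
for off in (-.0595,-.0375,-.0155,.0375):
  X=np.array([.5475+off*.993,-.1995-off*.118,.012,1]); q=E@X; print(K[0,0]*q[0]/-q[2]+K[0,2],K[1,1]*q[1]/q[2]+K[1,2])
"
```

```text
t 29.37 pos [ 0.5135 -0.1952  0.1011] yaw -1.681 tilt 0.001 F [ 1.3  0.4 -0.7] w 0.0361 j [ 0.45  0.38 -0.25  1.98  0.13  0.79 -1.55]
  rot [-0.001  0.     0.008] slide in target axes [-0.003   0.0007  0.0621] len 0.062 slide cur axes [-0.003   0.0007  0.0621]
(13335, ((557.7754516601562, -199.7695770263672), (89.27975463867188, 137.94908142089844), 83.55406188964844), np.float64(0.013312547927456673))
278.8151593589173 248.54085320900288
279.0320525222263 224.45333825180757
279.2590487044087 199.2438118189437
279.8519037484716 133.40307934288566
```

View pics/w16.png

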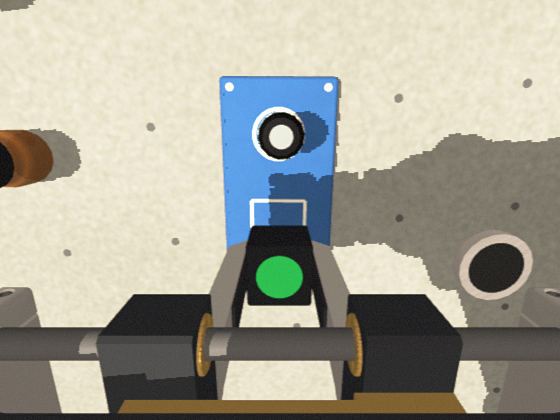

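The cube is over the blue square (far edge at row 201, predicted 199), and the black objective is centred on its circle at (281,135).

>>> jog_arm([
  {"rot": [0,0,0.008],"slide": [-0.003,0.0007,0.02],"jaw": 0},
  {"rot": [0,0,0],"slide": [0,0,0.025],"jaw": 0},
  {"rot": [0,0,0],"slide": [0,0,0.014],"jaw": 0},
  {"rot": [0,0,0],"slide": [0,0,0.003],"jaw": 0},
  {"rot": [0,0,0],"slide": [0,0,0],"jaw": 0},
  {"rot": [0,0,0],"slide": [0,0,0],"jaw": 0},
])

```text
t: 29.87
tool_pos: [0.5113, -0.1955, 0.0396]
orientation: [-3.136, 0.186, -0.002]
ft_force: [0.3, -0.1, -0.3]
gripper_width: 0.0353
```

```bash
python3 -c "
from h import *
plan((.5105,-.1955,.039),-1.689)
"
```

```text
t 29.87 pos [ 0.5113 -0.1955  0.0396] yaw -1.689 tilt 0.001 F [ 0.3 -0.1 -0.3] w 0.0353 j [ 0.43  0.47 -0.22  2.02  0.16  0.66 -1.59]
  rot [-0.    -0.001 -0.   ] slide in target axes [-0.0008  0.      0.0006] len 0.001 slide cur axes [-0.0008  0.      0.0006]
```

>>> jog_arm([
  {"rot": [0,0,0],"slide": [0,0,0.002],"jaw": 0},
  {"rot": [0,0,0],"slide": [0,0,0],"jaw": 0},
  {"rot": [0,0,0],"slide": [0,0,0],"jaw": 50},
  {"rot": [0,0,0],"slide": [0,0,0],"jaw": 60},
  {"rot": [0,0,0],"slide": [0,0,0],"jaw": 60},
  {"rot": [0,0,0],"slide": [0,0,0],"jaw": 60},
  {"rot": [0,0,0],"slide": [0,0,-0.02],"jaw": 60},
  {"rot": [0,0,0],"slide": [0,0,-0.04],"jaw": 60},
  {"rot": [0,0,0],"slide": [0,0,-0.04],"jaw": 60},
  {"rot": [0,0,0],"slide": [0,0,-0.02],"jaw": 60},
])

```text
t: 30.7
tool_pos: [0.5115, -0.1967, 0.1606]
orientation: [3.135, -0.19, 0.006]
ft_force: [1.4, 0.3, 0.0]
gripper_width: 0.0562
```

>>> jog_arm([
  {"rot": [0,0,0],"slide": [-0.02,0.02,-0.02],"jaw": 60},
  {"rot": [0,0,0],"slide": [-0.02,0.03,0],"jaw": 60},
  {"rot": [0,0,0],"slide": [-0.02,0.03,0],"jaw": 60},
  {"rot": [0,0,0],"slide": [0,0,0],"jaw": 60},
  {"rot": [0,0,0],"slide": [0,0,0],"jaw": 60},
])

```text
t: 31.12
tool_pos: [0.4398, -0.2702, 0.1768]
orientation: [3.135, -0.196, 0.0]
ft_force: [0.9, -0.4, -0.2]
gripper_width: 0.0562
```

Run:
```python
from h import *
snap('wrist','w17'); snap('scene','s17'); snap('side','d17')
by=(.5475,-.1995,-.118); yy=(.544,.174,.155)
def loc(p,t):
    d=np.array(p[:2])-t[:2]; c,s=np.cos(t[2]),np.sin(t[2]); return np.round([c*d[0]+s*d[1],-s*d[0]+c*d[1]],4)
for n,c,r,z0,t in (('brass',(.5445,.174),.03,.05,yy),('carrier knob',(.470,.162),.02,.032,yy),('copper',(.618,.185),.03,.034,yy),('black',(.585,-.2045),.03,.05,by),('filter',(.511,-.1955),.033,.038,by)):
    for f in ('w17','s17','d17'):
        try: o=obj(f,c,r,z0,.08); print(n,f,o[0],loc(np.array(o[4][0])/1e3,t),'ztop',o[2][2])
        except Exception as e: print(n,f,'none')
for f in ('s17','d17'): print(f,tray(f,*YE))
a=cv2.resize(load('s17')[0][110:320,90:410],(760,499),interpolation=cv2.INTER_CUBIC); cv2.imwrite('pics/fin.png',a)
```

```text
brass w17 none
brass s17 89 [-0.0039 -0.0029] ztop 0.0628
brass d17 66 [0.     0.0005] ztop 0.065
carrier knob w17 none
carrier knob s17 43 [-0.0767 -0.0044] ztop 0.0476
carrier knob d17 35 [-0.0768 -0.0042] ztop 0.0495
copper w17 none
copper s17 144 [ 0.0755 -0.0035] ztop 0.0441
copper d17 109 [ 0.0764 -0.0025] ztop 0.0472
black w17 1320 [ 0.0361 -0.0003] ztop 0.0748
black s17 192 [ 0.0392 -0.003 ] ztop 0.0748
black d17 75 [0.0404 0.0005] ztop 0.0764
filter w17 1648 [-0.0358  0.0008] ztop 0.0516
filter s17 282 [-0.0361 -0.0028] ztop 0.0508
filter d17 98 [-0.033  -0.0006] ztop 0.0534
s17 (1884, ((542.2506713867188, 171.9261474609375), (230.3439178466797, 92.82373046875), 8.720412254333496), np.float64(0.011191547302039207))
d17 (1029, ((543.6932373046875, 171.40289306640625), (235.1560821533203, 95.07201385498047), 8.811866760253906), np.float64(0.012504833215607114))
```

View pics/fin.png

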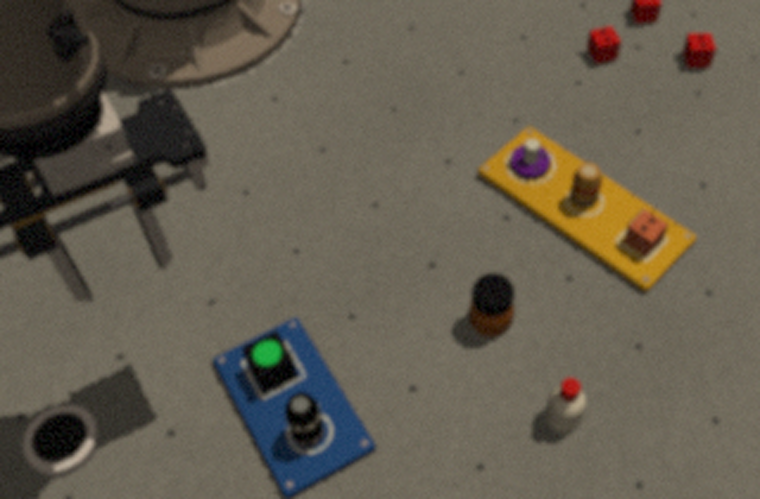

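View pics/w17.png

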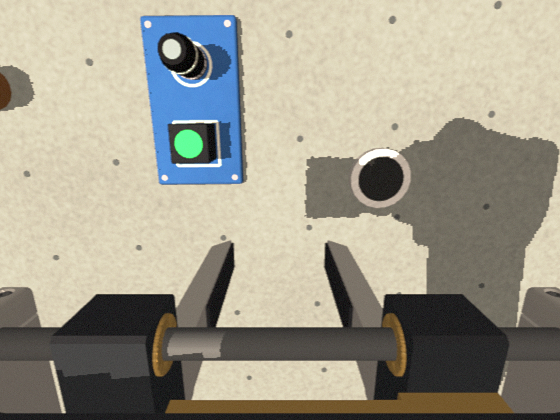

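All five parts stand upright on their outlines and the gripper is clear. The jar (crop 492,305) and the bottle (crop 567,405) stand where they were. I'm handing in.

```bash
python3 -c "
from h import *
print(robot.finish_job(), robot.state()['t'])"
```

```text
the job is handed in; nothing more can be done
the job is handed in; nothing more can be done
```

Both kits are made up and handed in; the last state read before hand-in was at about 31 s of the 115 s allowed, and no verdict was reported.

- **Moves:** I parked the brass objective on the spare stand and moved the black one to the blue circle. Then I placed the brass objective, the carrier, the copper block (not the red look-alikes) and the filter cube.
- **Last checks:** the scene, side and wrist cameras put all five parts within about 5 mm of their outline centres (limit 12 mm). Top heights match parts standing flat on the trays, and they look upright in the pictures. The gripper was clear and open, and the jar and bottle look unmoved and upright by eye.
- **Disagreements:** the cameras differed by up to about 4 mm, within their calibration and resolution. The yellow tray was out of the wrist camera's view in the final check, so its three parts were confirmed there only by the scene and side cameras. The wrist camera had viewed each of them right after it was released.

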